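# Correct a mispacked insulator case and put the stray away in its tin

## Task

The layout card in the lid of the grey steel case says: knob insulators in the three near places, egg insulators in the two far ones, but an egg insulator has been packed in one of the near places. Swing the lid up until it stands about upright and lay that stray egg insulator in the round steel tin, then stand the loose knob insulator from the bench upright in the place it has left; put the loose cover on the tin so that it sits fully down and level, and shut the case, in whichever order suits. The parts are porcelain: set them down, do not let them fall, and leave the correctly packed ones and the other things on the bench as they are.

Things in the scene. Friction and masses are not known exactly. Their poses are not given: they have to be found in the camera images.
- case: fixed grey steel case (its base), 146 mm deep (x) by 214 wide (y); origin under its centre, front faces its -x, z up. A shallow tray 20 mm high, 3 mm walls and floor, partitions up to 16 mm above the bench. Near row: three places 67 mm wide (y), 78 long (x). Far row: two places, 102 wide, 60 long, centres at x +40, y +51 and -51 mm. 58 mm high when shut, plus the pull bar
- case_lid (a joint): hinged lid of the case, 146 x 214 x 38 mm deep, 0.25 kg; 0 = shut, grows as it opens, stop at 1.8 rad; may start a little ajar. The hinge line runs along the case's y at the rear top edge of the base (point lid_hinge); the front edge swings up and to the rear. Upright, its edge is 166 mm above the bench. Stiff friction hinge (0.3 N m): it stays wherever it is left
- lid_hinge (a point): on the hinge line at its middle: 73 mm behind the case's centre, 20 mm above the bench; turns with the lid: its -x points along the lid to the front edge, its z to the lid's outside
- lid_bar (a point): middle of the steel pull bar on the lid's outside: round, 10 mm thick, 84 mm long, parallel to the hinge (y), carried at both ends, its centre 36 mm off the lid's outer face with a 31 mm gap beneath. From lid_hinge, in the lid's axes, it lies at x -124, z +74 mm (94 mm above the bench when shut). Being round it can turn between the fingers
- cell_left (a point): centre of the floor of the near row's left place, 3 mm above the bench, at x -31, y +69 mm in the case's frame; axes as the case
- cell_mid (a point): centre of the floor of the near row's middle place, as above
- cell_right (a point): centre of the floor of the near row's right place (case y = -69 mm), as above
- egg_stray_mid (a point): white porcelain egg insulator that is packed in one of the three near places: 39 mm wide (its x) by 64 mm long (its y) by 39 mm high, 0.1 kg, lying with its length along the case's x, so gripped across the case's y; the point is its centre, 19.5 mm above what it lies on. It is to lie in the tin at any turn
- knob_spare_mid (a point): white porcelain knob insulator standing loose on the bench: round, 40 mm across, gripped body 43 mm high (a screw head rises 4 mm more), 0.12 kg; the point is its centre, 21.5 mm above what it stands on
- knob_a_mid (a point): knob insulator (same kind) correctly packed in a near place; its centre
- knob_b_mid (a point): knob insulator (same kind) correctly packed in another near place; its centre
- egg_c_mid (a point): egg insulator (same kind as the stray, length along the case's y) correctly packed in the far left place; its centre
- egg_d_mid (a point): egg insulator correctly packed in the far right place; its centre
- tin: open round steel tin standing on the bench, loose, 0.35 kg, empty: 100 mm outside, 96 mm inside, 52 mm high, floor 3 mm thick; origin under its centre, z up
- tin_rim (a point): centre of the tin's mouth, 52 mm above its underside
- cover: the tin's loose steel cover, right way up on the bench, 0.12 kg: disc 110 mm across, 3 mm thick, with a 10 mm deep skirt of 105 mm inside diameter that goes outside the tin's rim (2.5 mm to spare all round). Origin at the centre of the skirt's lower edge, z up. Seated, the disc rests on the rim and this origin is 42 mm above the tin's underside
- cover_knob (a point): middle of the cover's black knob: 22 mm across, 22 mm high, 25 mm above the skirt's lower edge (knob top 35 mm, disc top 13 mm above that edge)
- bobbin: bystander to be left alone: green wire-wound relay coil, 30 x 40 x 46 mm, standing on end; origin under its centre
- fuse: bystander to be left alone: white porcelain fuse carrier with brass blades, 22 x 78 x 32 mm; origin under its centre
- plier: bystander to be left alone: pliers with red grips, 173 mm long, lying flat; origin under its centre
- rubber_eraser: bystander to be left alone: eraser, 23 x 53 x 12 mm; origin under its centre
- tape_roll: bystander to be left alone: roll of black tape, 62 mm across, 19 mm high; origin under its centre
Things that resemble listed ones, but are neither listed nor needed, are in the scene too. Leave any purple look-alike of the part that bears knob_spare_mid alone.

How it is judged:
On the way, in this order (a step that is already met when the one before it is completed fails the run):
1. the case is open, its lid swung well up (value of joint case_lid above 1.2 rad), for 0.2 s.
2. the stray egg insulator lies in the tin, let go (horizontal distance between egg_stray_mid and tin below 0.034 m and z of egg_stray_mid in the frame of tin between 0.015 and 0.032 m and contact force between the fingers and egg_stray below 0.2 N and linear speed of egg_stray below 0.03 m/s), for 0.2 s.
3. the loose knob insulator stands in the freed place, let go ((horizontal distance between knob_spare_mid and cell_left below 0.022 m or horizontal distance between knob_spare_mid and cell_mid below 0.022 m or horizontal distance between knob_spare_mid and cell_right below 0.022 m) and z of knob_spare_mid in the frame of case below 0.03 m and angle between knob_spare's own z axis and vertical below 0.12 rad and contact force between the fingers and knob_spare below 0.2 N and linear speed of knob_spare below 0.03 m/s), for 0.2 s.
At the end, for the whole second after the job is handed in: stray egg in the tin; cover on, centred to 4 mm, down to 2.5 mm, level to 0.04 rad; loose knob upright (0.12 rad) in a near place, 22 mm from its centre at most; lid below 0.04 rad; correctly packed parts within 15 mm, bystanders within 30 mm of their start; all at rest (horizontal distance between egg_stray_mid and tin below 0.034 m and z of egg_stray_mid in the frame of tin between 0.015 and 0.032 m and (horizontal distance between knob_spare_mid and cell_left below 0.022 m or horizontal distance between knob_spare_mid and cell_mid below 0.022 m or horizontal distance between knob_spare_mid and cell_right below 0.022 m) and z of knob_spare_mid in the frame of case below 0.03 m and angle between knob_spare's own z axis and vertical below 0.12 rad and value of joint case_lid below 0.04 rad and horizontal distance between cover and tin below 0.004 m and z of cover in the frame of tin between 0.039 and 0.0445 m and angle between each of cover, tin's own z axis and vertical below 0.04 rad and linear speed of each of cover, tin, knob_spare, egg_stray below 0.03 m/s and distance of each of knob_a_mid, knob_b_mid, egg_c_mid, egg_d_mid from where it was at the start of the episode below 0.015 m and distance of each of bobbin, fuse, plier, rubber_eraser, tape_roll from where it was at the start of the episode below 0.03 m); the robot touches nothing.
It fails at once if the stray egg insulator is dropped (falls free at over 0.7 m/s) (contact force between the fingers and egg_stray below 0.2 N and linear speed of egg_stray above 0.7 m/s).
It fails at once if the loose knob insulator is dropped (falls free at over 0.7 m/s) (contact force between the fingers and knob_spare below 0.2 N and linear speed of knob_spare above 0.7 m/s).
It fails at once if a correctly packed insulator is shifted by more than 30 mm (distance of any of knob_a_mid, knob_b_mid, egg_c_mid, egg_d_mid from where it was at the start of the episode above 0.03 m).
It fails at once if the tin is tipped (angle between tin's own z axis and vertical above 0.3 rad).
It fails at once if a bystander is pushed by more than 40 mm (distance of any of bobbin, fuse, plier, rubber_eraser, tape_roll from where it was at the start of the episode above 0.04 m).
It also fails if it takes over 72 s, if anything falls off the work surface, if the arm or the gripper's body presses on something with over 40 N, if the wrist force passes 120 N, or if a joint passes its speed limit or range.

## Robot

A 7-joint arm with a two-finger parallel gripper is mounted at the origin on a cart in front of the work surface, level with it; the furniture and walls round the work are solid. World frame = base frame: x ahead of the robot, y to its left, z up, the work surface at z = 0. Lengths are in m, angles in rad, forces in N, time in s.
With the tool pointing down it reaches from about 0.425 to 0.875 m from the base axis. Payload 9.9 kg.
Tool frame: the origin (TCP) lies at the very end of the fingers, on their centre line; the grasp point (between the pads) lies 19 mm behind it; y points along the fingers, z is the direction in which the jaws open and shut, and the axes are right-handed (so a half turn about y gives the same grasp; the last joint's range is limited). The gripper opens to 85 mm and grips with 20 to 120 N. Pads are 22 mm wide; open, the fingers measure 114 mm over their backs; the gripper's body (76 mm by 85 mm) begins 54 mm behind the grasp point. The pads swing forward as they close: fully open they stand 13 mm farther back than shut.
Start: joints at [-1.206, 0.576, 0.025, 1.437, -0.015, 1.129, -0.057], TCP at [0.293, 0.608, 0.231] pointing down, gripper open.
Joint ranges: [-2.76, 2.76], [-0.34, 2.15], [-1.52, 1.57], [0.19, 2.46], [-1.09, 4.23], [0.17, 1.99], [-2.82, 2.82]. Speed limits (rad/s): [2.22, 2.22, 3.01, 3.01, 3.14, 3.14, 3.14].

## Interface

Orientations are given as a unit quaternion [x, y, z, w].
In Python, from rig import ctrl gives the robot as it stands. The module is installed in compiled form; this text tells all that it offers.
- The arm moves only by the tool step_arm, never from a script. Its arguments are lists of equal length, an entry for each row: "xyz": the shift along the world's x, y, z in mm, a list of three; "yaw": the turn about the world's z in degrees. A call has exactly 10 rows; each row shifts and turns the commanded pose from where the row before left it; what a row does not reach is not made up. A row lasts 1/8 s, in which the tool goes at most 62.5 mm and 10.7 degrees, less where a joint would pass 70% of its speed; a pose out of reach is approached as far as the arm can. A call with a gripper value outside its range is refused whole. "gripper" is the finger opening in mm, from 0 to 85.4, set as the call begins (left out, the last holds). The fingers move at their own pace and stop on an object; "newtons" is the grip in N (left out, the last holds). Time passes only in rows, so rows that do not move let the fingers close, or fill a call up. It gives the time, the measured TCP pose, the force and the opening at its end, in the units of the state.
- ctrl.observe(): the state, without advancing time (a new reading comes with each control period).
- ctrl.get_image(name): name is "side" or "top" or "wrist"; returns a dict with "img" (420x560x3 uint8, red, green, blue), "range_z" (420x560 float32, m along the optical axis (not along the pixel's ray), 0 where there is no reading), "fx", "fy", "cx", "cy" (pixels), "camera_from_world" (4x4, takes a point from world to camera coordinates). Camera axes: x right, y up, looking along -z (the intrinsics and any distortion apply to the point x, -y, -z); pixel columns grow to the right and rows downward; lengths in m; the calibration is good to about 2 mm. A picture is of the moment at which its call begins.
- ctrl.job_done(): hands the job in, once; it reports no verdict.
Trained networks look in the newest picture that a camera, given by its name, has taken for a name from the list of things; names that differ only in an ending like _2 or _b are one class to them, and where a whole thing is asked for, a point or a joint stands for the part that bears it (a point fixed in the world has none). Each returns a list of dicts, best first, with "score" (0 to 1); they miss things now and then, are a little off and sometimes report something else, mostly with a low value. They report only what shows in the picture. A call takes as long as a camera call. They do not tell look-alikes from the thing itself.
- ctrl.recognise(query, camera): "point" ([x, y, z] in m, in world coordinates, good to about 4 mm: the middle of the surface that is visible of it).
- ctrl.silhouettes(query, camera): "mask" (420x560 bool, what is visible of it).
- ctrl.place_of(query, camera): "point" ([x, y, z] in m, in world coordinates, good to about 4 mm: a listed point, or the origin of a listed thing).
The state is a dict: "time_s": time; "joint_positions": joint angles; "dq": joint speeds; "joint_efforts": joint torques, N m; "tool_pos": TCP position; "tool_rot": TCP orientation; "ft_force": force on the tool from outside, world axes, zero at the start; "wrist_torque": the same for the moment, N m; "grip_width": finger opening in m.
Only numpy, scipy, OpenCV 4.12 (cv2) and the standard library are available. Lean on these libraries where they do the work, as an engineer would, in place of code of your own. Each camera call takes 0.05 s, during which the arm holds its last target.

## Working session

There is one attempt and no reset: what is moved stays moved. The work goes in short steps, Python scripts to look and compute and a tool call to move; the robot and the scene stay as the last step left them, time stands still between calls to the robot, and variables do not carry over. Pictures are saved under pics/ and viewed, and the job is handed in when it is done.

Besides the shell and the picture viewer there is one more tool, called after "Request:" as name([rows], argument=value, ...), one row to a line, values as JSON. step_arm: Moves the arm, as the interface text tells. Its arguments: {"type":"object","properties":{"xyz":{"type":"array","items":{"type":"array","items":{"type":"number"}}},"yaw":{"type":"array","items":{"type":"number"}},"gripper":{"type":"number"},"newtons":{"type":"number"}},"required":["xyz","yaw"]}

```bash
mkdir -p pics; cat > h.py <<'E'
import numpy as np, cv2
from rig import ctrl
def save(name,fn,crop=None,scale=1):
    d=ctrl.get_image(name); im=d["img"][:,:,::-1].copy()
    if crop: im=im[crop[1]:crop[3],crop[0]:crop[2]]
    if scale!=1: im=cv2.resize(im,None,fx=scale,fy=scale,interpolation=cv2.INTER_CUBIC)
    cv2.imwrite("pics/"+fn,im); return d
def p2w(d,u,v,z=None):
    """pixel -> world using range, or plane world z"""
    T=np.linalg.inv(d["camera_from_world"])
    r=np.array([(u-d["cx"])/d["fx"],-(v-d["cy"])/d["fy"],-1.0])
    if z is None:
        return (T@np.r_[r*d["range_z"][int(v),int(u)],1])[:3]
    o=T[:3,3]; w=T[:3,:3]@r
    return o+w*(z-o[2])/w[2]
def w2p(d,p):
    c=(d["camera_from_world"]@np.r_[p,1])[:3]
    return d["cx"]+d["fx"]*c[0]/-c[2], d["cy"]-d["fy"]*c[1]/-c[2]
def cloud(d):
    T=np.linalg.inv(d["camera_from_world"]); z=d["range_z"]
    v,u=np.mgrid[:420,:560]
    P=np.stack([(u-d["cx"])/d["fx"]*z,-(v-d["cy"])/d["fy"]*z,-z],-1)
    return P@T[:3,:3].T+T[:3,3]
E
python3 - <<'E'
from h import *
np.set_printoptions(precision=3,suppress=True)
s=ctrl.observe(); print({k:np.round(v,3) for k,v in s.items()})
for c in("top","side","wrist"):
    d=save(c,c+"0.png"); print(c,np.linalg.inv(d["camera_from_world"])[:3], d["fx"],d["cx"],d["cy"])
E
```

```text
{'time_s': np.float64(0.0), 'joint_positions': array([-1.206,  0.577,  0.025,  1.438, -0.015,  1.129, -0.057]), 'dq': array([-0.   , -0.   ,  0.001, -0.   ,  0.   ,  0.001,  0.001]), 'joint_efforts': array([ -0.   , -76.572,   2.251, -28.598,   0.015,   0.012,  -0.   ]), 'tool_pos': array([0.293, 0.608, 0.23 ]), 'tool_rot': array([ 0.69 , -0.157,  0.157, -0.689]), 'ft_force': array([0.406, 0.169, 0.161]), 'wrist_torque': array([ 0.016,  0.007, -0.034]), 'grip_width': np.float64(0.085)}
top [[ 0.001  0.988 -0.155  0.413]
 [-1.     0.004  0.021 -0.074]
 [ 0.022  0.155  0.988  1.03 ]] 480.58748492073056 280.17930024766156 206.56683309437082
side [[ 0.959  0.079 -0.272  0.299]
 [-0.283  0.326 -0.902 -0.879]
 [ 0.017  0.942  0.335  0.395]] 426.3384355170429 281.80543463076054 206.58605641052517
wrist [[ 0.434 -0.855 -0.283  0.221]
 [ 0.901  0.412  0.138  0.642]
 [-0.002 -0.315  0.949  0.373]] 292.9030914650904 278.0294705512267 203.60481871389297
```

View pics/top0.png

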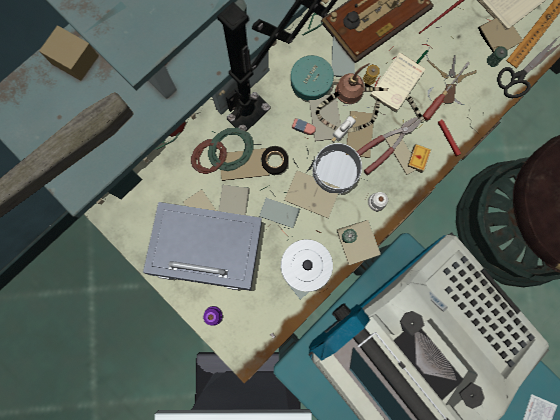

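View pics/side0.png

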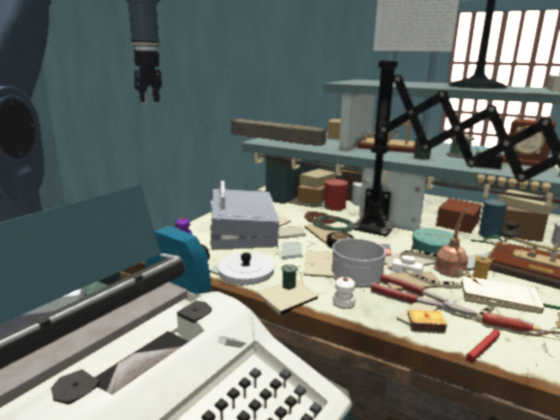

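```bash
python3 - <<'E'
from h import *
np.set_printoptions(precision=3,suppress=True)
for c in("top","side"):
    ctrl.get_image(c)
    for q in("case","lid_hinge","lid_bar","knob_spare_mid","tin","tin_rim","cover","cover_knob","bobbin","fuse","plier","rubber_eraser","tape_roll"):
        print(c,q,[(round(r["score"],2),np.round(r["point"],3)) for r in ctrl.place_of(q,c)][:4])
E
```

```text
top case [(0.78, array([0.489, 0.062, 0.003]))]
top lid_hinge []
top lid_bar [(0.82, array([0.44 , 0.068, 0.107])), (0.23, array([ 0.748, -0.238, -0.002]))]
top knob_spare_mid [(0.87, array([0.343, 0.045, 0.02 ])), (0.75, array([ 0.584, -0.302,  0.025])), (0.25, array([ 0.72 , -0.338, -0.004]))]
top tin [(0.91, array([ 0.652, -0.216, -0.003]))]
top tin_rim [(0.72, array([ 0.654, -0.213,  0.054]))]
top cover [(0.96, array([ 0.451, -0.151,  0.001]))]
top cover_knob [(0.97, array([ 0.446, -0.148,  0.025]))]
top bobbin [(0.58, array([ 0.51 , -0.242, -0.002])), (0.4, array([ 0.675, -0.08 ,  0.003]))]
top fuse [(0.55, array([ 0.746, -0.236,  0.003]))]
top plier [(0.64, array([ 0.721, -0.336,  0.002]))]
top rubber_eraser []
top tape_roll [(0.87, array([ 0.674, -0.083, -0.001]))]
side case [(0.93, array([0.483, 0.063, 0.001]))]
side lid_hinge [(0.83, array([0.558, 0.048, 0.022]))]
side lid_bar [(0.9, array([0.436, 0.07 , 0.103])), (0.59, array([ 0.65 , -0.215,  0.048]))]
side knob_spare_mid [(0.73, array([ 0.587, -0.308,  0.02 ])), (0.57, array([0.345, 0.043, 0.021])), (0.41, array([ 0.72 , -0.339, -0.003]))]
side tin [(0.84, array([ 0.654, -0.213,  0.002])), (0.59, array([ 0.446, -0.148, -0.   ]))]
side tin_rim [(0.94, array([ 0.653, -0.213,  0.052]))]
side cover [(0.9, array([ 0.446, -0.148,  0.004]))]
side cover_knob [(0.92, array([ 0.447, -0.152,  0.022]))]
side bobbin [(0.84, array([ 0.515, -0.237, -0.003]))]
side fuse [(0.7, array([ 0.749, -0.239,  0.002])), (0.69, array([0.438, 0.07 , 0.103]))]
side plier [(0.77, array([ 0.722, -0.335, -0.001]))]
side rubber_eraser [(0.64, array([ 0.752, -0.153, -0.001]))]
side tape_roll [(0.77, array([ 0.677, -0.079, -0.002])), (0.51, array([ 0.652, -0.215,  0.049]))]
```

```bash
python3 - <<'E'
from h import *
np.set_printoptions(precision=3,suppress=True)
d=save("top","crop0.png",(340,160,420,240),6); C=cloud(d)
T=ctrl.silhouettes("case_lid","top")
print([(t["score"],t["mask"].sum()) for t in T])
for t in T[:1]:
    P=C[t["mask"]]; print(P.min(0),P.max(0))
# lid top face: plane fit
m=(C[...,2]>.045)&(C[...,2]<.085)&(C[...,0]>.38)&(C[...,0]<.60)&(C[...,1]>-.07)&(C[...,1]<.2)
P=C[m]; A=np.c_[P[:,:2],np.ones(len(P))]
for _ in range(5):
    w=np.linalg.lstsq(A,P[:,2],rcond=None)[0]; r=abs(A@w-P[:,2]); k=r<.003; A=A[k];P=P[k]
print("plane",w,len(P),"tilt",np.hypot(w[0],w[1]))
r=cv2.minAreaRect((P[:,:2]*1000).astype(np.float32)); print(r); print(cv2.boxPoints(r))
# bar
b=(C[...,2]>.095)&(C[...,2]<.125)&(C[...,0]>.38)&(C[...,0]<.60)&(C[...,1]>-.07)&(C[...,1]<.2)
B=C[b]; print("bar",len(B),B.mean(0),B.min(0),B.max(0), cv2.fitLine((B[:,:2]*1000).astype(np.float32),cv2.DIST_HUBER,0,.01,.01).ravel())
for uv in((245,110),(240,60),(232,20),(300,20),(330,10)): print(uv,p2w(d,*uv))
for n,uv in(("whiteknob",(378,201)),("purple",(212,316))): print(n,p2w(d,*uv))
for xy,zr in (((.585,-.305),(.01,.06)),((.447,-.150),(.02,.05)),((.653,-.214),(.045,.06))):
    m=(np.hypot(C[...,0]-xy[0],C[...,1]-xy[1])<.065)&(C[...,2]>zr[0])&(C[...,2]<zr[1]); P=C[m]
    print(xy,len(P),P.min(0),P.max(0),(P.min(0)+P.max(0))/2)
E
```

```text
[(0.67, np.int64(7781))]
[ 0.399 -0.074 -0.002] [0.581 0.188 1.03 ]
plane [-0.085  0.013  0.106] 6567 tilt 0.08640782402932842
((487.2678527832031, 60.232425689697266), (214.07650756835938, 145.64585876464844), 81.36072540283203)
[[399.193 -34.652]
 [543.186 -56.53 ]
 [575.343 155.117]
 [431.35  176.995]]
bar 294 [0.44  0.065 0.108] [0.428 0.014 0.096] [0.45  0.119 0.114] [  0.149   0.989 440.022  65.191]
(245, 110) [ 0.778 -0.019  0.041]
(240, 60) [ 0.779 -0.022  0.274]
(232, 20) [ 0.783 -0.018  0.391]
(300, 20) [ 1.011 -0.141  0.001]
(330, 10) [ 1.038 -0.211 -0.   ]
whiteknob [ 0.581 -0.3    0.042]
purple [0.345 0.042 0.043]
(0.585, -0.305) 296 [ 0.534 -0.321  0.01 ] [ 0.647 -0.25   0.056] [ 0.591 -0.286  0.033]
(0.447, -0.15) 89 [ 0.439 -0.161  0.021] [ 0.458 -0.124  0.04 ] [ 0.448 -0.143  0.03 ]
(0.653, -0.214) 218 [ 0.603 -0.265  0.045] [ 0.703 -0.167  0.057] [ 0.653 -0.216  0.051]
```

View pics/crop0.png

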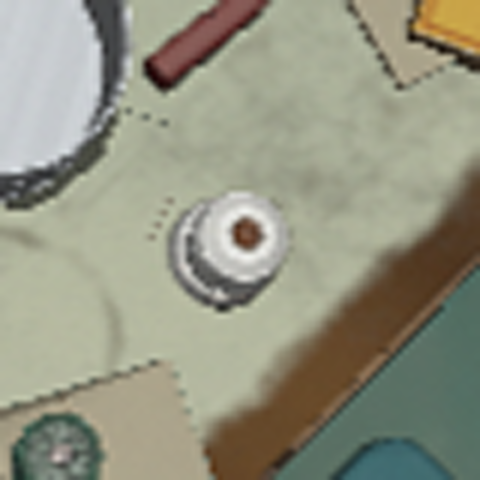

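```bash
cat >> h.py <<'E'
from scipy.spatial.transform import Rotation as R
def st():
    s=ctrl.observe(); M=R.from_quat(s["tool_rot"]).as_matrix()
    jz=M[:,2]; a=np.degrees(np.arctan2(jz[1],jz[0]))
    print("t %.2f tcp %s jaw %.1f grip %.1f F %s T %s j %s"%(s["time_s"],np.round(s["tool_pos"]*1000,1),a,s["grip_width"]*1000,np.round(s["ft_force"],1),np.round(s["wrist_torque"],2),np.round(s["joint_positions"],2)))
    print(" toolx",np.round(M[:,0],3),"y",np.round(M[:,1],3))
    return s,a
E
python3 -c "
from h import *
st()"
```

```text
t 1.65 tcp [292.9 608.2 231.3] jaw 64.3 grip 85.3 F [ 0.2 -0.  -0. ] T [-0.03  0.    0.01] j [-1.21  0.58  0.02  1.44 -0.01  1.13 -0.06]
 toolx [ 0.901 -0.434  0.   ] y [ 0. -0. -1.]
```

View pics/wrist0.png

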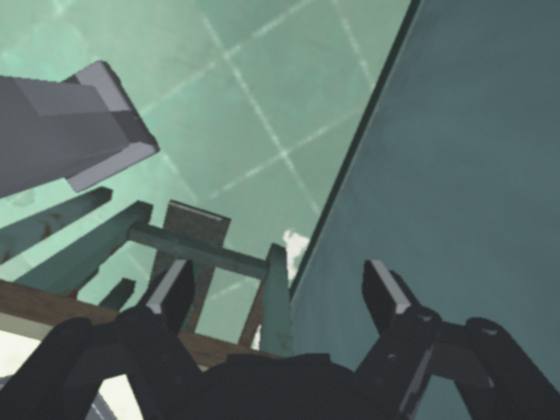

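Request:
step_arm([
  [14.7, -54, -4],
  [14.7, -54, -4],
  [14.7, -54, -4],
  [14.7, -54, -4],
  [14.7, -54, -4],
  [14.7, -54, -4],
  [14.7, -54, -4],
  [14.7, -54, -4],
  [14.7, -54, -4],
  [14.7, -54, -4],
], yaw=[-7.3, -7.3, -7.3, -7.3, -7.3, -7.3, -7.3, -7.3, -7.3, -7.3], gripper=40, newtons=30)

```text
time_s: 2.9
tool_pos: [0.4404, 0.0666, 0.1916]
tool_rot: [0.459, -0.537, 0.538, -0.46]
ft_force: [0.8, 0.2, -0.3]
grip_width: 0.0401
```

```bash
python3 -c "
from h import *
st(); d=save('wrist','wrist1.png')
print(ctrl.place_of('lid_bar','wrist')[:2])
C=cloud(d)
b=(C[...,2]>.095)&(C[...,2]<.120)&(C[...,0]>.40)&(C[...,0]<.48)&(C[...,1]>0)&(C[...,1]<.14)
B=C[b];print(len(B),B.min(0),B.max(0),np.median(B,0))
"
```

```text
t 2.90 tcp [440.4  66.6 191.6] jaw -8.9 grip 40.1 F [ 0.8  0.2 -0.3] T [-0.06 -0.05  0.02] j [-0.59  0.31  0.44  2.08 -0.19  0.78 -0.19]
 toolx [-0.155 -0.988 -0.001] y [ 0.001  0.001 -1.   ]
[{'point': [0.4382, 0.0689, 0.1045], 'score': 0.73}]
1487 [0.42807054 0.01399488 0.09520513] [0.45243498 0.12098093 0.11140625] [0.44208112 0.07556898 0.10883173]
```

View pics/wrist1.png

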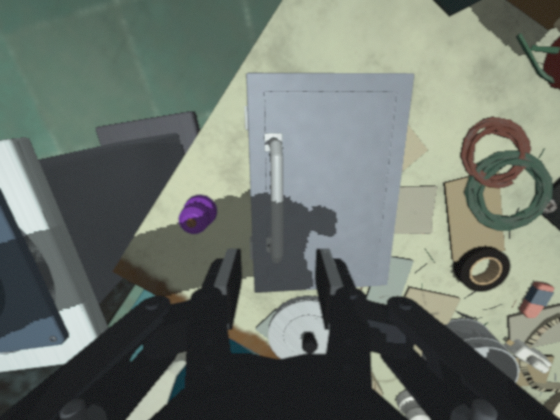

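Request:
step_arm([
  [0, 0, -25],
  [0, 0, -25],
  [0, 0, -25],
  [0, 0, -20],
  [0, 0, -7],
  [0, 0, 0],
  [0, 0, 0],
  [0, 0, 0],
  [0, 0, 0],
  [0, 0, 0],
], yaw=[0, 0, 0, 0, 0, 0, 0, 0, 0, 0])

```text
time_s: 4.25
tool_pos: [0.4399, 0.0682, 0.0895]
tool_rot: [0.46, -0.537, 0.537, -0.461]
ft_force: [0.5, -0.1, 0.4]
grip_width: 0.04
```

Request:
step_arm([
  [0, 0, 0],
  [0, 0, 0],
  [0, 0, 0],
  [0, 0, 0],
  [0, 0, 0],
  [0, 0, 0],
  [0, 0, 0],
  [0, 0, 0],
  [0, 0, 0],
  [0, 0, 0],
], yaw=[0, 0, 0, 0, 0, 0, 0, 0, 0, 0], gripper=0, newtons=25)

```text
time_s: 5.5
tool_pos: [0.4396, 0.0682, 0.0892]
tool_rot: [-0.461, 0.537, -0.536, 0.46]
ft_force: [-2.9, 0.6, 1.8]
grip_width: 0.0086
```

```bash
python3 -c "
from h import *
st(); d=save('side','side1.png',(150,140,350,290),4)
import numpy as np
# path: bar rel. hinge
a0=.086+np.arctan2(74,124); r=144.4; c,s=np.cos(-.151),np.sin(-.151)
f=lambda a:np.array([-r*np.cos(a)*c,-r*np.cos(a)*s,r*np.sin(a)])
A=a0+np.linspace(0,1.46,21)
P=np.array([f(a) for a in A]);print(np.round(np.diff(P,axis=0),1).tolist()); print(P[-1]-P[0])
"
```

```text
t 5.50 tcp [439.6  68.2  89.2] jaw -8.7 grip 8.6 F [-2.9  0.6  1.8] T [0.22 0.65 0.04] j [-0.49  0.48  0.33  2.2  -0.32  0.51 -0.07]
 toolx [-0.151 -0.988  0.   ] y [-0.  0. -1.]
[[6.4, -1.0, 8.3], [7.0, -1.1, 7.8], [7.5, -1.1, 7.3], [8.0, -1.2, 6.7], [8.5, -1.3, 6.1], [8.9, -1.4, 5.5], [9.3, -1.4, 4.8], [9.6, -1.5, 4.1], [9.9, -1.5, 3.4], [10.1, -1.5, 2.6], [10.3, -1.6, 1.9], [10.4, -1.6, 1.1], [10.4, -1.6, 0.4], [10.4, -1.6, -0.4], [10.4, -1.6, -1.2], [10.2, -1.6, -1.9], [10.1, -1.5, -2.7], [9.9, -1.5, -3.4], [9.6, -1.5, -4.1], [9.3, -1.4, -4.8]]
[185.94531021 -28.29310646  41.41860896]
```

View pics/side1.png

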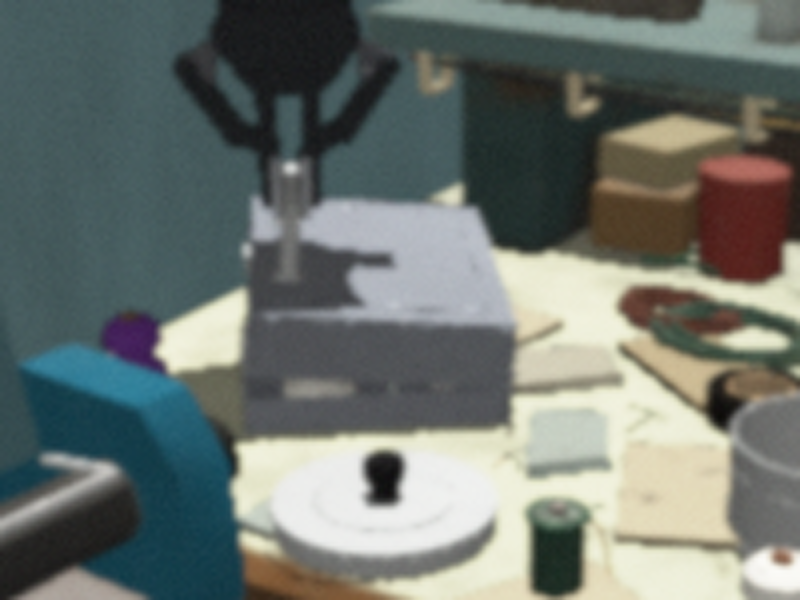

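Request:
step_arm([
  [6.4, -1.0, 8.3],
  [7.0, -1.1, 7.8],
  [7.5, -1.1, 7.3],
  [8.0, -1.2, 6.7],
  [8.5, -1.3, 6.1],
  [8.9, -1.4, 5.5],
  [9.3, -1.4, 4.8],
  [9.6, -1.5, 4.1],
  [9.9, -1.5, 3.4],
  [10.1, -1.5, 2.6],
], yaw=[0, 0, 0, 0, 0, 0, 0, 0, 0, 0])

```text
time_s: 6.8
tool_pos: [0.5255, 0.0551, 0.1467]
tool_rot: [-0.461, 0.537, -0.536, 0.461]
ft_force: [-3.5, 1.7, -0.3]
grip_width: 0.0089
```

```bash
python3 -c "
from h import *
st(); d=save('side','side2.png',(150,100,350,250),4)
"
```

```text
t 6.80 tcp [525.5  55.1 146.7] jaw -8.7 grip 8.9 F [-3.5  1.7 -0.3] T [0.36 0.97 0.03] j [-0.46  0.49  0.39  1.94 -0.26  0.76 -0.07]
 toolx [-0.151 -0.988 -0.   ] y [ 0.  0. -1.]
```

View pics/side2.png

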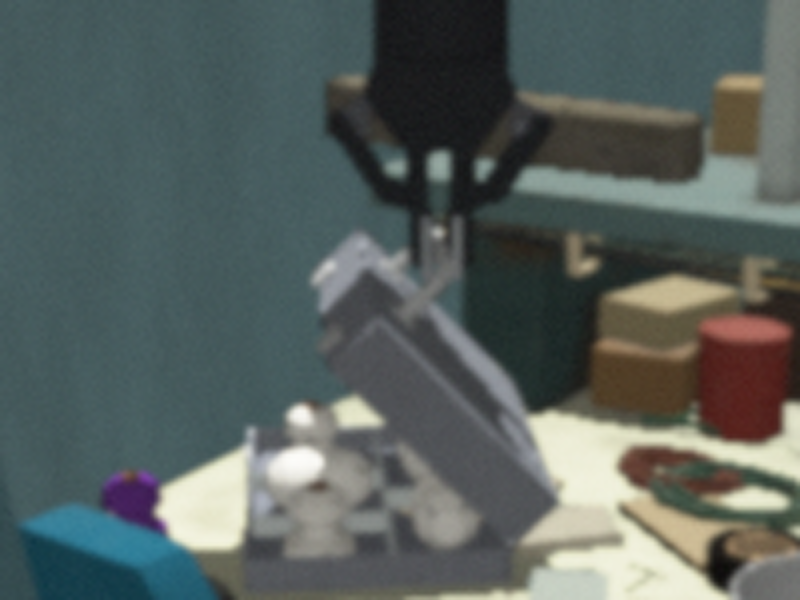

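Lid is at about 0.8 rad, fingers clear of its face, parts visible in the tray. Continue.

Request:
step_arm([
  [10.3, -1.6, 1.9],
  [10.4, -1.6, 1.1],
  [10.4, -1.6, 0.4],
  [10.4, -1.6, -0.4],
  [10.4, -1.6, -1.2],
  [10.2, -1.6, -1.9],
  [10.1, -1.5, -2.7],
  [9.9, -1.5, -3.4],
  [9.6, -1.5, -4.1],
  [9.3, -1.4, -4.8],
], yaw=[0, 0, 0, 0, 0, 0, 0, 0, 0, 0])

```text
time_s: 8.1
tool_pos: [0.6268, 0.0396, 0.1305]
tool_rot: [0.46, -0.537, 0.537, -0.461]
ft_force: [0.1, 1.9, 2.1]
grip_width: 0.0089
```

```bash
python3 -c "
from h import *
st(); d=save('side','side3.png',(150,100,350,250),4)
"
```

```text
t 8.10 tcp [626.8  39.6 130.5] jaw -8.7 grip 8.9 F [0.1 1.9 2.1] T [0.51 0.54 0.01] j [-0.36  0.63  0.37  1.7  -0.29  0.86 -0.02]
 toolx [-0.151 -0.988 -0.   ] y [ 0.  0. -1.]
```

View pics/side3.png

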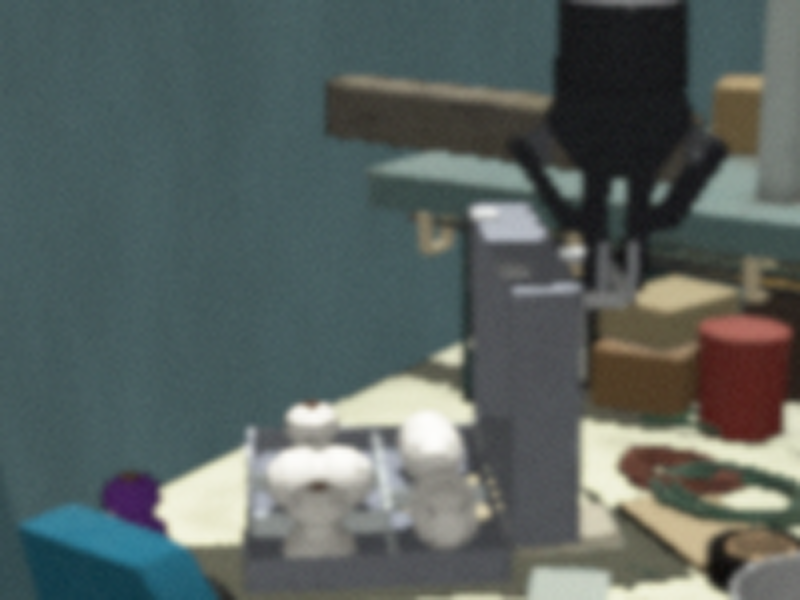

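Request:
step_arm([
  [0, 0, 0],
  [0, 0, 0],
  [0, 0, 0],
  [0, 0, 0],
  [0, 0, 15],
  [0, 0, 30],
  [0, 0, 40],
  [0, 0, 40],
  [0, 0, 10],
  [0, 0, 0],
], yaw=[0, 0, 0, 0, 0, 0, 0, 0, 0, 0], gripper=25)

```text
time_s: 9.4
tool_pos: [0.6262, 0.0396, 0.2667]
tool_rot: [0.46, -0.536, 0.537, -0.461]
ft_force: [0.4, 0.3, -0.2]
grip_width: 0.0251
```

Request:
step_arm([
  [-20, 2, 0],
  [-20, 3, 0],
  [-20, 3, 0],
  [-20, 3, 0],
  [-20, 3, 0],
  [-20, 3, 0],
  [-20, 3, 0],
  [-20, 3, 0],
  [-14, 3, 0],
  [0, 0, 0],
], yaw=[10, 10, 10, 10, 10, 10, 10, 10, 10, 0])

```text
time_s: 10.65
tool_pos: [0.4509, 0.0657, 0.2651]
tool_rot: [0.705, -0.055, 0.053, -0.705]
ft_force: [-0.2, 0.2, 0.1]
grip_width: 0.025
```

```bash
python3 -c "
from h import *
np.set_printoptions(precision=4,suppress=True)
st()
for c in ('wrist','top','side'):
    d=save(c,c+'4.png')
    for q in ('egg_stray_mid','knob_a_mid','lid_bar','lid_hinge','cell_mid','case'):
        print(c,q,[(round(r['score'],2),np.round(r['point'],3)) for r in ctrl.place_of(q,c)][:5])
"
```

```text
t 10.65 tcp [450.9  65.7 265.1] jaw 81.3 grip 25.0 F [-0.2  0.2  0.1] T [ 0.02 -0.03 -0.04] j [-0.29  0.22  0.05  1.93 -0.01  0.99  1.19]
 toolx [ 0.988 -0.152 -0.002] y [-0.002 -0.    -1.   ]
wrist egg_stray_mid [(0.56, array([0.451, 0.067, 0.023]))]
wrist knob_a_mid [(0.93, array([ 0.442, -0.004,  0.027]))]
wrist lid_bar [(0.78, array([0.622, 0.041, 0.144]))]
wrist lid_hinge [(0.73, array([0.557, 0.051, 0.019]))]
wrist cell_mid [(0.62, array([0.448, 0.07 , 0.004]))]
wrist case [(0.88, array([0.48 , 0.061, 0.002]))]
top egg_stray_mid [(0.59, array([0.453, 0.068, 0.023]))]
top knob_a_mid [(0.54, array([ 0.442, -0.002,  0.026]))]
top lid_bar [(0.77, array([0.626, 0.044, 0.144])), (0.43, array([ 0.671, -0.081,  0.001]))]
top lid_hinge [(0.71, array([0.558, 0.048, 0.019]))]
top cell_mid [(0.93, array([0.453, 0.07 , 0.003])), (0.51, array([0.441, 0.002, 0.026]))]
top case [(0.62, array([0.485, 0.06 , 0.004])), (0.16, array([ 0.512, -0.24 ,  0.002]))]
side egg_stray_mid [(0.57, array([0.452, 0.07 , 0.021]))]
side knob_a_mid [(0.83, array([ 0.441, -0.007,  0.027]))]
side lid_bar [(0.74, array([ 0.754, -0.148,  0.002])), (0.73, array([0.625, 0.043, 0.144])), (0.66, array([ 0.439, -0.006, -0.   ]))]
side lid_hinge [(0.58, array([0.559, 0.052, 0.024]))]
side cell_mid [(0.74, array([0.452, 0.063, 0.004])), (0.67, array([0.537, 0.104, 0.024])), (0.25, array([ 0.511, -0.238, -0.004]))]
side case [(0.55, array([0.485, 0.063, 0.003]))]
```

View pics/wrist4.png

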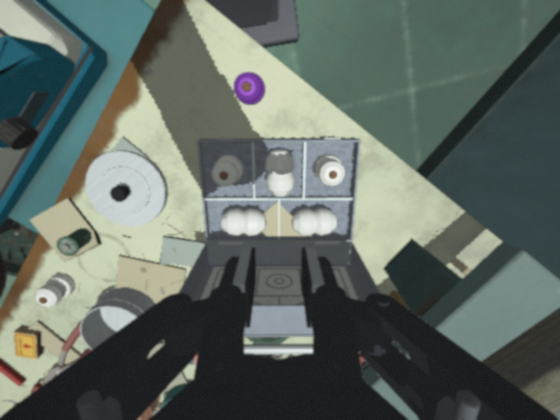

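View pics/top4.png

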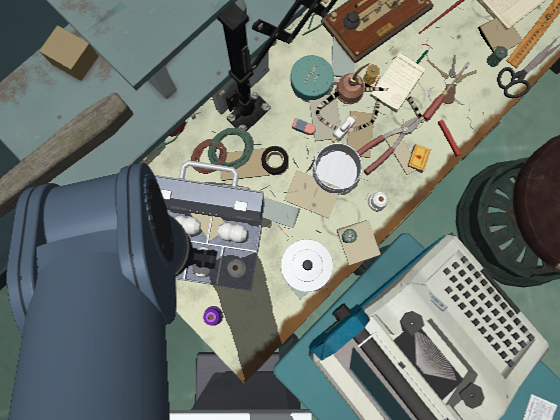

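```bash
cat >> h.py <<'E'
CC=np.array([.4835,.0607]); TH=-.151
def tocase(P):
    q=P[...,:2]-CC; c,s=np.cos(TH),np.sin(TH)
    return np.stack([q[...,0]*c+q[...,1]*s,-q[...,0]*s+q[...,1]*c,P[...,2]],-1)
def fromcase(x,y):
    c,s=np.cos(TH),np.sin(TH); return CC+[c*x-s*y,s*x+c*y]
E
python3 - <<'E'
from h import *
np.set_printoptions(precision=4,suppress=True)
d=save('wrist','crop4.png',(190,120,370,250),4)
K=tocase(cloud(d))
for n,xr,yr in(("egg",(-.07,.008),(-.033,.033)),("L",(-.07,.008),(.036,.1)),("R",(-.07,.008),(-.1,-.036)),("fl",(.012,.07),(.005,.1)),("fr",(.012,.07),(-.1,-.005))):
    m=(K[...,0]>xr[0])&(K[...,0]<xr[1])&(K[...,1]>yr[0])&(K[...,1]<yr[1])&(K[...,2]>.022)&(K[...,2]<.06)
    P=K[m]; lo,hi=np.percentile(P,[1,99],0); print(n,len(P),lo,hi,(lo+hi)/2, fromcase(*((lo+hi)/2)[:2]))
# walls: points at z .013-.024 thin
m=(K[...,2]>.0165)&(K[...,2]<.0235)&(abs(K[...,0])<.085)&(abs(K[...,1])<.12)
P=K[m]; print(np.percentile(P,[.5,99.5],0))
E
```

```text
egg 1130 [-0.0599 -0.017   0.0244] [-0.0009  0.0186  0.0422] [-0.0304  0.0008  0.0333] [0.4536 0.0661]
L 549 [-0.0485  0.0512  0.0329] [-0.018   0.0825  0.0504] [-0.0333  0.0668  0.0416] [0.4607 0.1318]
R 548 [-0.0477 -0.0841  0.0329] [-0.0169 -0.0537  0.0501] [-0.0323 -0.0689  0.0415] [ 0.4412 -0.0025]
fl 1001 [0.0217 0.0193 0.0229] [0.0555 0.0779 0.0421] [0.0386 0.0486 0.0325] [0.529 0.103]
fr 1000 [ 0.0221 -0.0787  0.0229] [ 0.0554 -0.0195  0.0423] [ 0.0387 -0.0491  0.0326] [0.5144 0.0063]
[[-0.0739 -0.107   0.0165]
 [ 0.0848  0.1063  0.0235]]
```

View pics/crop4.png

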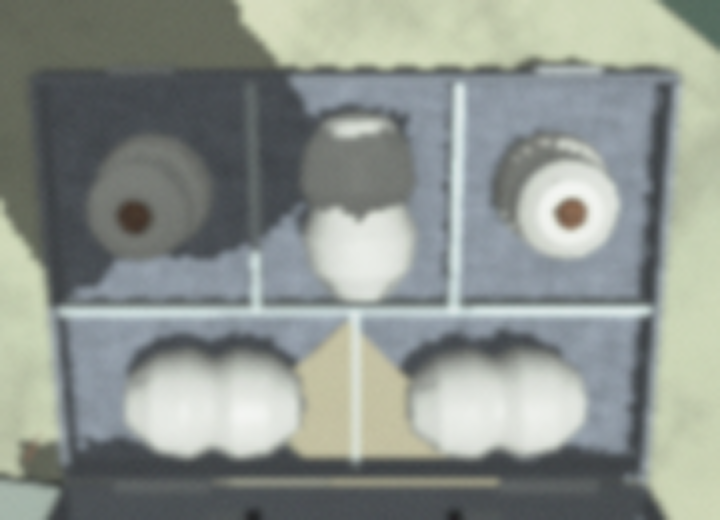

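Request:
step_arm([
  [2.6, 0.3, -30],
  [0, 0, -40],
  [0, 0, -40],
  [0, 0, -40],
  [0, 0, -40],
  [0, 0, -30],
  [0, 0, -15],
  [0, 0, 0],
  [0, 0, 0],
  [0, 0, 0],
], yaw=[0, 0, 0, 0, 0, 0, 0, 0, 0, 0], gripper=54)

```text
time_s: 13.0
tool_pos: [0.4552, 0.0661, 0.0316]
tool_rot: [-0.705, 0.053, -0.054, 0.705]
ft_force: [0.9, 0.3, 0.2]
grip_width: 0.0539
```

```bash
python3 -c "
from h import *
st(); d=save('wrist','wrist5.png'); save('side','side5.png',(180,150,300,250),6)
"
```

```text
t 13.00 tcp [455.2  66.1  31.6] jaw 81.3 grip 53.9 F [0.9 0.3 0.2] T [-0.01  0.03 -0.01] j [-0.26  0.58  0.02  2.21 -0.03  0.36  1.21]
 toolx [ 0.988 -0.152  0.001] y [ 0.002  0.    -1.   ]
```

View pics/wrist5.png

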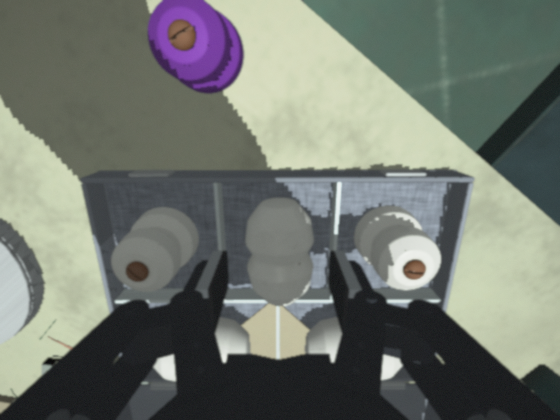

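View pics/side5.png

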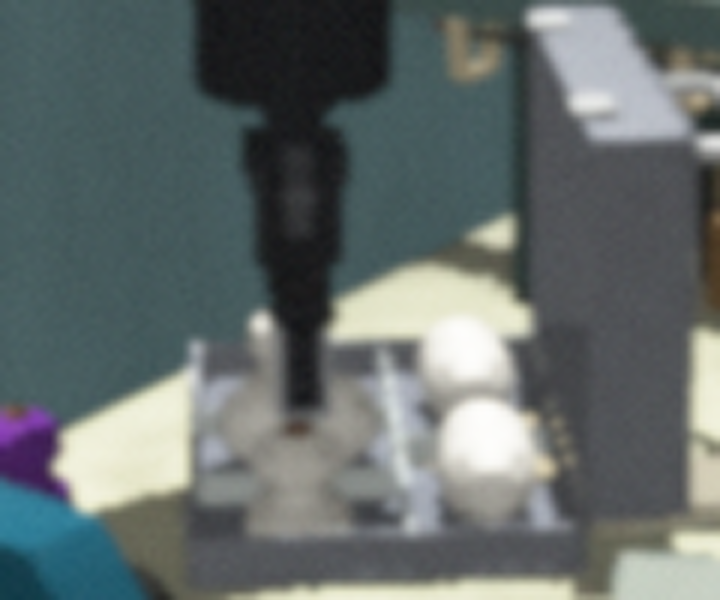

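Request:
step_arm([
  [-1, 0, -8],
  [0, 0, -8.5],
  [0, 0, 0],
  [0, 0, 0],
  [0, 0, 0],
  [0, 0, 0],
  [0, 0, 0],
  [0, 0, 0],
  [0, 0, 0],
  [0, 0, 0],
], yaw=[0, 0, 0, 0, 0, 0, 0, 0, 0, 0])

```text
time_s: 14.35
tool_pos: [0.4537, 0.066, 0.0143]
tool_rot: [0.705, -0.054, 0.054, -0.705]
ft_force: [-0.0, -0.6, 0.5]
grip_width: 0.0543
```

Request:
step_arm([
  [0, 0, 0],
  [0, 0, 0],
  [0, 0, 0],
  [0, 0, 0],
  [0, 0, 0],
  [0, 0, 0],
  [0, 0, 2],
  [0, 0, 3],
  [0, 0, 5],
  [0, 0, 5],
], yaw=[0, 0, 0, 0, 0, 0, 0, 0, 0, 0], gripper=25, newtons=40)

```text
time_s: 15.6
tool_pos: [0.4537, 0.066, 0.0297]
tool_rot: [0.705, -0.054, 0.054, -0.705]
ft_force: [-0.2, -0.1, -2.2]
grip_width: 0.0381
```

```bash
python3 -c "
from h import *
st(); d=save('wrist','wrist6.png'); save('side','side6.png',(180,150,300,250),6)
"
```

```text
t 15.60 tcp [453.7  66.   29.7] jaw 81.3 grip 38.1 F [-0.2 -0.1 -2.2] T [ 0.04 -0.    0.04] j [-0.26  0.58  0.02  2.21 -0.03  0.35  1.21]
 toolx [ 0.988 -0.152 -0.   ] y [-0. -0. -1.]
```

View pics/wrist6.png

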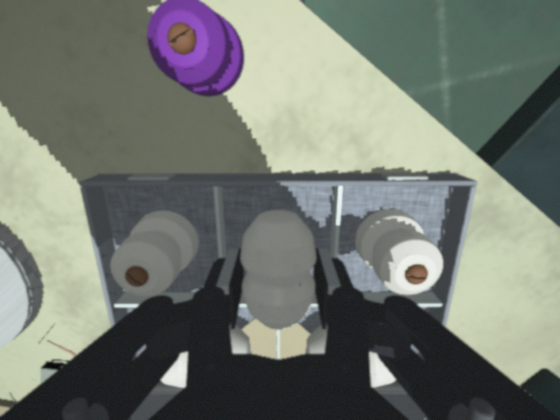

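View pics/side6.png

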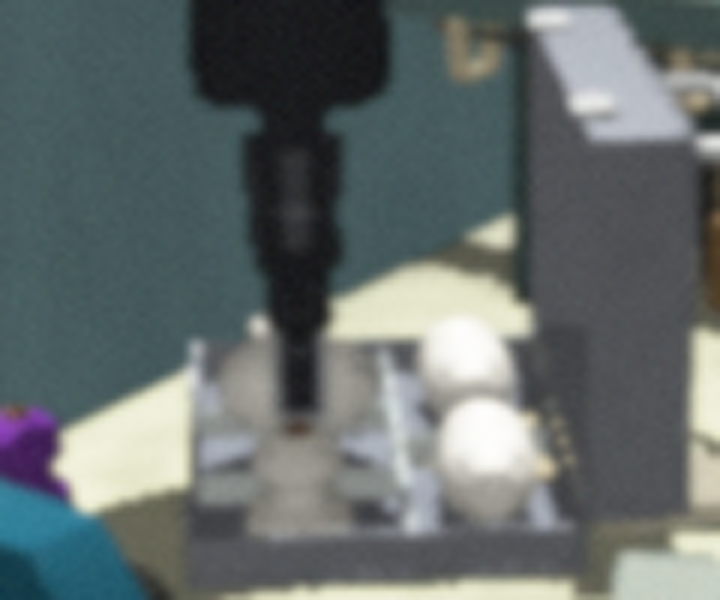

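Request:
step_arm([
  [0, 0, 10],
  [0, 0, 30],
  [0, 0, 35],
  [0, 0, 20],
  [2, -40, 0],
  [4, -46, 0],
  [4, -48, 0],
  [6, -46, 0],
  [10, -36, 0],
  [0, 0, 0],
], yaw=[0, 0, 0, 0, 0, 0, 0, 0, 0, 0])

```text
time_s: 16.95
tool_pos: [0.4798, -0.1533, 0.1247]
tool_rot: [0.705, -0.055, 0.056, -0.704]
ft_force: [0.3, 0.3, -1.5]
grip_width: 0.0384
```

Request:
step_arm([
  [20, -9, 0],
  [32, -9, 0],
  [36, -10, 0],
  [36, -10, 0],
  [30, -10, 0],
  [18, -10, 0],
  [0, -7, 0],
  [0, 0, 0],
  [0, 0, 0],
  [0, 0, 0],
], yaw=[0, 0, 0, 0, 0, 0, 0, 0, 0, 0])

```text
time_s: 18.2
tool_pos: [0.6513, -0.2145, 0.1246]
tool_rot: [-0.705, 0.054, -0.054, 0.705]
ft_force: [-0.9, 0.2, -1.2]
grip_width: 0.0381
```

```bash
python3 -c "
from h import *
np.set_printoptions(precision=4,suppress=True)
st(); d=save('wrist','wrist7.png'); C=cloud(d)
print(ctrl.place_of('tin_rim','wrist')); print(ctrl.place_of('egg_stray_mid','wrist'))
m=(np.hypot(C[...,0]-.653,C[...,1]+.215)<.07)&(C[...,2]>.045)&(C[...,2]<.06)
P=C[m]; 
A=np.c_[2*P[:,:2],np.ones(len(P))]; w=np.linalg.lstsq(A,(P[:,:2]**2).sum(1),rcond=None)[0]; print('circle',w[:2],np.sqrt(w[2]+w[0]**2+w[1]**2),P.min(0),P.max(0))
"
```

```text
t 18.20 tcp [ 651.3 -214.5  124.6] jaw 81.3 grip 38.1 F [-0.9  0.2 -1.2] T [-0.03 -0.01  0.03] j [ 0.23  0.69  0.04  1.53 -0.03  0.92  1.69]
 toolx [ 0.989 -0.151 -0.   ] y [-0.  0. -1.]
[{'point': [0.6542, -0.2133, 0.0537], 'score': 0.88}]
[{'point': [0.6497, -0.2129, 0.1331], 'score': 0.93}]
circle [ 0.653  -0.2165] 0.048373800016778684 [ 0.6038 -0.2662  0.045 ] [ 0.6887 -0.1669  0.0544]
```

View pics/wrist7.png

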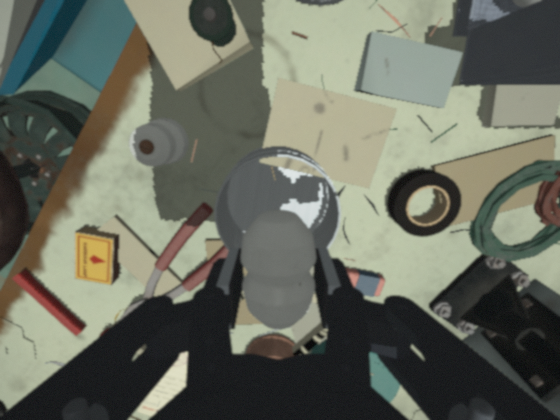

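Request:
step_arm([
  [1.7, -0.5, -15],
  [0, 0, -25],
  [0, 0, -25],
  [0, 0, -20],
  [0, 0, -12],
  [0, 0, -7],
  [0, 0, -4],
  [0, 0, -1.5],
  [0, 0, 0],
  [0, 0, 0],
], yaw=[0, 0, 0, 0, 0, 0, 0, 0, 0, 0])

```text
time_s: 19.6
tool_pos: [0.6536, -0.2156, 0.0153]
tool_rot: [0.705, -0.053, 0.054, -0.705]
ft_force: [-0.2, 0.2, -1.0]
grip_width: 0.0381
```

```bash
python3 -c "
from h import *
st(); d=save('wrist','wrist8.png',(150,100,410,330),3); print(ctrl.place_of('egg_stray_mid','wrist'))
"
```

```text
t 19.60 tcp [ 653.6 -215.6   15.3] jaw 81.3 grip 38.1 F [-0.2  0.2 -1. ] T [ 0.01 -0.02  0.05] j [ 0.23  0.82  0.03  1.6  -0.03  0.72  1.7 ]
 toolx [ 0.988 -0.152  0.001] y [ 0.001 -0.    -1.   ]
[{'point': [0.6536, -0.2137, 0.023], 'score': 0.84}]
```

View pics/wrist8.png

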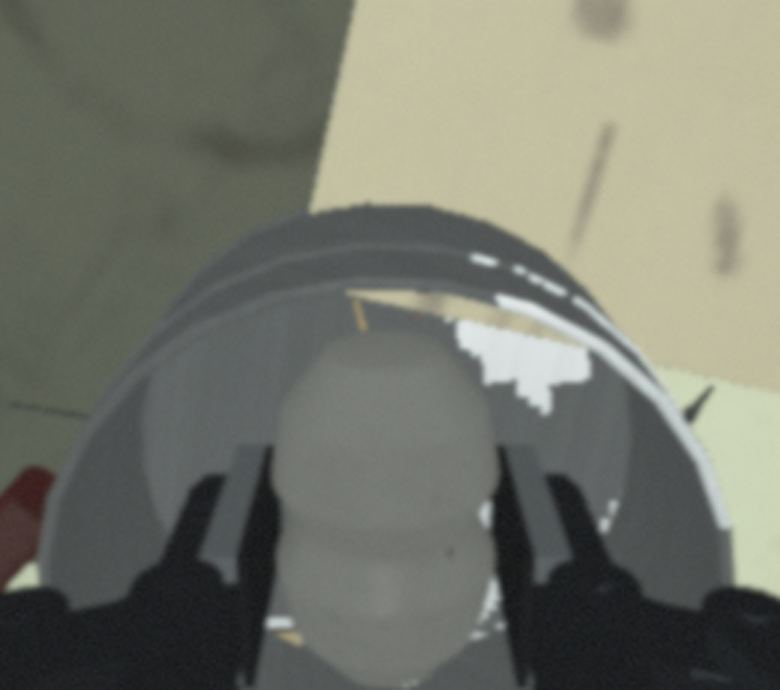

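Egg is centred inside the tin, about 1 mm above the floor (force still shows its weight). Down 1 mm, open, and rise.

Request:
step_arm([
  [0, 0, -1],
  [0, 0, 0],
  [0, 0, 0],
  [0, 0, 0],
  [0, 0, 0],
  [0, 0, 0],
  [0, 0, 0],
  [0, 0, 0],
  [0, 0, 0],
  [0, 0, 0],
], yaw=[0, 0, 0, 0, 0, 0, 0, 0, 0, 0])

```text
time_s: 20.95
tool_pos: [0.6536, -0.2156, 0.0146]
tool_rot: [0.705, -0.054, 0.054, -0.705]
ft_force: [-1.3, 0.7, 5.3]
grip_width: 0.0381
```

Request:
step_arm([
  [0, 0, 0],
  [0, 0, 0],
  [0, 0, 0],
  [0, 0, 0],
  [0, 0, 0],
  [0, 0, 10],
  [0, 0, 20],
  [0, 0, 30],
  [0, 0, 30],
  [0, 0, 20],
], yaw=[0, 0, 0, 0, 0, 0, 0, 0, 0, 0], gripper=50)

```text
time_s: 22.2
tool_pos: [0.6542, -0.2158, 0.1273]
tool_rot: [0.705, -0.053, 0.055, -0.705]
ft_force: [0.7, 0.9, 0.5]
grip_width: 0.0495
```

```bash
python3 -c "
from h import *
np.set_printoptions(precision=4,suppress=True)
st()
for c in('wrist','top'):
    d=save(c,c+'9.png'); C=cloud(d); 
    for q in('egg_stray_mid','knob_spare_mid','tin_rim'): print(c,q,ctrl.place_of(q,c)[:2])
    m=(np.hypot(C[...,0]-.584,C[...,1]+.303)<.04)&(C[...,2]>.008)&(C[...,2]<.06); P=C[m]
    lo,hi=np.percentile(P,[1,99],0); print(len(P),lo,hi,(lo+hi)/2)
    m&=C[...,2]>.04; P=C[m]; lo,hi=np.percentile(P,[1,99],0); print(len(P),lo,hi,(lo+hi)/2)
"
```

```text
t 22.20 tcp [ 654.2 -215.8  127.3] jaw 81.3 grip 49.5 F [0.7 0.9 0.5] T [0.01 0.   0.02] j [ 0.23  0.69  0.04  1.52 -0.03  0.93  1.7 ]
 toolx [ 0.988 -0.152  0.003] y [ 0.003 -0.001 -1.   ]
wrist egg_stray_mid [{'point': [0.6533, -0.2132, 0.0251], 'score': 0.75}]
wrist knob_spare_mid [{'point': [0.5877, -0.2991, 0.0238], 'score': 0.72}]
wrist tin_rim []
2107 [ 0.5676 -0.3196  0.0089] [ 0.6025 -0.2874  0.047 ] [ 0.5851 -0.3035  0.028 ]
1036 [ 0.5724 -0.3189  0.04  ] [ 0.5984 -0.2925  0.0474] [ 0.5854 -0.3057  0.0437]
top egg_stray_mid [{'point': [0.4444, 0.001, 0.0018], 'score': 0.17}]
top knob_spare_mid [{'point': [0.3414, 0.0454, 0.021], 'score': 0.72}]
top tin_rim [{'point': [0.6563, -0.2124, 0.0542], 'score': 0.97}, {'point': [0.4495, -0.151, 0.001], 'score': 0.7}]Traceback (most recent call last):
  File "<string>", line 9, in <module>
    lo,hi=np.percentile(P,[1,99],0); print(len(P),lo,hi,(lo+hi)/2)
          ~~~~~~~~~~~~~^^^^^^^^^^^^
    return _quantile_unchecked(
        a, q, axis, out, overwrite_input, method, keepdims, weights)
    return _ureduce(a,
                    func=_quantile_ureduce_func,
    ...<5 lines>...
                    overwrite_input=overwrite_input,
                    method=method)
    r = func(a, **kwargs)
    result = _quantile(arr,
                       quantiles=q,
    ...<2 lines>...
                       out=out,
                       weights=wgt)
    slices_having_nans = np.isnan(arr[-1, ...])
                                  ~~~^^^^^^^^^
IndexError: index -1 is out of bounds for axis 0 with size 0
```

View pics/wrist9.png

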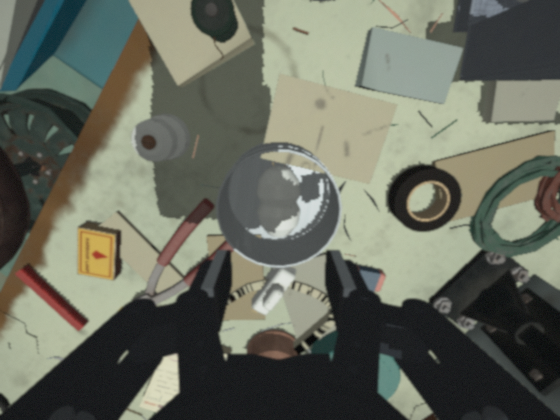

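```bash
python3 - <<'E'
from h import *
np.set_printoptions(precision=4,suppress=True)
d=save('side','side9.png',(310,260,380,320),8)
C=cloud(d); m=(np.hypot(C[...,0]-.585,C[...,1]+.305)<.03)&(C[...,2]>.001)&(C[...,2]<.06)
vs=np.where(m.any(1))[0]
for v in vs:
    us=np.where(m[v])[0]; P=C[v,us]; print(v,len(us),P[:,2].mean().round(3),np.ptp(P[:,0]).round(3),((P[:,0].max()+P[:,0].min())/2).round(4),P[:,1].min().round(4))
print(ctrl.place_of('knob_spare_mid','side'))
E
```

```text
277 6 0.044 0.008 0.5862 -0.3041
278 11 0.045 0.016 0.5856 -0.3073
279 14 0.044 0.018 0.5842 -0.309
280 17 0.042 0.026 0.5859 -0.3104
281 19 0.042 0.028 0.585 -0.3116
282 19 0.042 0.028 0.5832 -0.3151
283 20 0.041 0.031 0.5842 -0.3155
284 20 0.04 0.031 0.5829 -0.3188
285 20 0.039 0.03 0.583 -0.3202
286 20 0.037 0.03 0.5827 -0.3208
287 20 0.036 0.029 0.5832 -0.3215
288 20 0.034 0.03 0.5828 -0.3216
289 19 0.033 0.03 0.5831 -0.3218
290 17 0.032 0.026 0.5816 -0.3217
291 18 0.028 0.022 0.5803 -0.3223
292 18 0.025 0.019 0.581 -0.322
293 20 0.022 0.029 0.5841 -0.3197
294 21 0.019 0.032 0.5842 -0.3184
295 22 0.018 0.034 0.5844 -0.3188
296 23 0.017 0.033 0.5828 -0.3182
297 23 0.015 0.033 0.5824 -0.3196
298 23 0.014 0.032 0.5811 -0.3199
299 23 0.013 0.032 0.5808 -0.322
300 23 0.012 0.033 0.5815 -0.323
301 22 0.011 0.032 0.5809 -0.3238
302 22 0.009 0.032 0.581 -0.3249
303 22 0.007 0.045 0.5892 -0.3252
304 19 0.006 0.028 0.581 -0.3247
305 17 0.005 0.025 0.5801 -0.325
306 13 0.003 0.019 0.5791 -0.3245
307 7 0.002 0.009 0.58 -0.3249
[{'point': [0.5883, -0.3064, 0.0199], 'score': 0.76}, {'point': [0.3444, 0.0463, 0.0209], 'score': 0.53}]
```

View pics/side9.png

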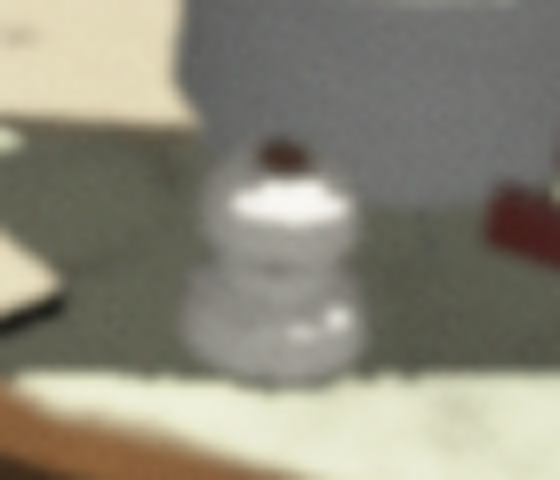

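Request:
step_arm([
  [-17, -22, 0],
  [-17, -22, 0],
  [-17, -22, 0],
  [-18, -22.5, 0],
  [0, 0, 0],
  [0, 0, -25],
  [0, 0, -22],
  [0, 0, 0],
  [0, 0, 0],
  [0, 0, 0],
], yaw=[0, 0, 0, 0, 0, 0, 0, 0, 0, 0], gripper=60)

```text
time_s: 23.95
tool_pos: [0.5851, -0.3041, 0.0778]
tool_rot: [0.705, -0.053, 0.054, -0.705]
ft_force: [0.5, 0.2, 0.8]
grip_width: 0.0599
```

```bash
python3 -c "
from h import *
np.set_printoptions(precision=4,suppress=True)
st(); d=save('wrist','wrist10.png'); C=cloud(d)
print(ctrl.place_of('knob_spare_mid','wrist'))
for a,b in((.003,.018),(.03,.06)):
    m=(np.hypot(C[...,0]-.585,C[...,1]+.305)<.026)&(C[...,2]>a)&(C[...,2]<b); P=C[m]
    lo,hi=np.percentile(P,[1,99],0); print(len(P),lo,hi,(lo+hi)/2)
"
```

```text
t 23.95 tcp [ 585.1 -304.1   77.8] jaw 81.3 grip 59.9 F [0.5 0.2 0.8] T [-0.   -0.04  0.  ] j [ 0.39  0.7   0.03  1.65 -0.02  0.79  1.85]
 toolx [ 0.988 -0.151  0.002] y [ 0.002 -0.001 -1.   ]
[{'point': [0.5848, -0.2993, 0.0187], 'score': 0.71}]
722 [ 0.5658 -0.3242  0.004 ] [ 0.5886 -0.2872  0.0173] [ 0.5772 -0.3057  0.0106]
1818 [ 0.5692 -0.3212  0.0308] [ 0.5995 -0.2908  0.0473] [ 0.5843 -0.306   0.0391]
```

View pics/wrist10.png

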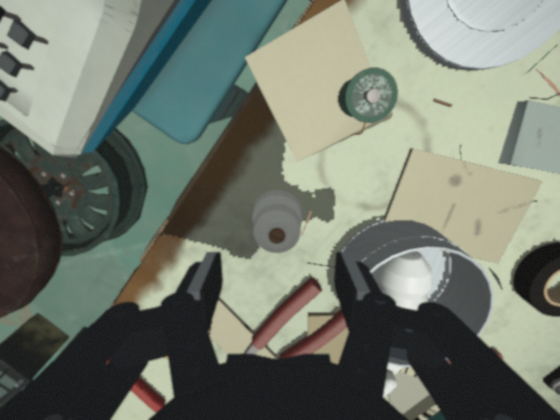

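Request:
step_arm([
  [-0.5, -1.7, -15],
  [0, 0, -20],
  [0, 0, -16],
  [0, 0, -10],
  [0, 0, 0],
  [0, 0, 0],
  [0, 0, 0],
  [0, 0, 0],
  [0, 0, 0],
  [0, 0, 0],
], yaw=[0, 0, 0, 0, 0, 0, 0, 0, 0, 0])

```text
time_s: 25.3
tool_pos: [0.5839, -0.3057, 0.0159]
tool_rot: [0.705, -0.054, 0.054, -0.705]
ft_force: [-0.5, -0.3, -1.1]
grip_width: 0.0604
```

Request:
step_arm([
  [0, 0, 0],
  [0, 0, 0],
  [0, 0, 0],
  [0, 0, 0],
  [0, 0, 0],
  [0, 0, 0],
  [0, 0, 0],
  [0, 0, 5],
  [0, 0, 5],
  [0, 0, 5],
], yaw=[0, 0, 0, 0, 0, 0, 0, 0, 0, 0], gripper=20, newtons=40)

```text
time_s: 26.55
tool_pos: [0.5838, -0.3057, 0.031]
tool_rot: [-0.705, 0.054, -0.054, 0.705]
ft_force: [-0.5, -0.1, -1.6]
grip_width: 0.0388
```

```bash
python3 -c "
from h import *
st(); save('side','side11.png',(300,230,390,320),6); print(ctrl.place_of('knob_spare_mid','side')[:2])
"
```

```text
t 26.55 tcp [ 583.8 -305.7   31. ] jaw 81.3 grip 38.8 F [-0.5 -0.1 -1.6] T [ 0.    0.06 -0.04] j [ 0.4   0.76  0.02  1.68 -0.02  0.7   1.85]
 toolx [ 0.988 -0.151 -0.   ] y [-0.  0. -1.]
[{'point': [0.5871, -0.306, 0.0382], 'score': 0.72}, {'point': [0.3451, 0.0429, 0.0208], 'score': 0.61}]
```

View pics/side11.png

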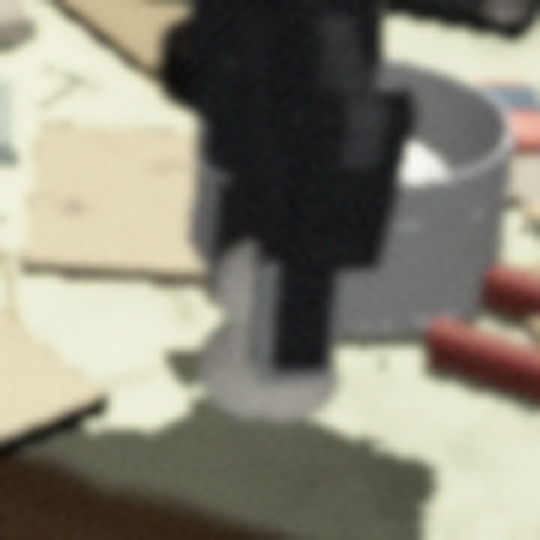

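Request:
step_arm([
  [0, 0, 20],
  [0, 0, 40],
  [0, 0, 35],
  [-10, 12, 0],
  [-22, 26, 0],
  [-28, 34, 0],
  [-28, 34, 0],
  [-20, 26, 0],
  [-6, 4, 0],
  [0, 0, 0],
], yaw=[0, 0, 0, 0, 0, 0, 0, 0, 0, 0])

```text
time_s: 27.9
tool_pos: [0.4701, -0.1701, 0.1261]
tool_rot: [0.705, -0.053, 0.054, -0.705]
ft_force: [0.5, -0.7, -1.7]
grip_width: 0.0386
```

Request:
step_arm([
  [-2, 20, 0],
  [-2, 34, 0],
  [-3, 38, 0],
  [-3, 40, 0],
  [-3, 40, 0],
  [-2, 34, 0],
  [-2, 20, 0],
  [0, 9, 0],
  [0, 0, 0],
  [0, 0, 0],
], yaw=[0, 0, 0, 0, 0, 0, 0, 0, 0, 0])

```text
time_s: 29.15
tool_pos: [0.4532, 0.0641, 0.1257]
tool_rot: [0.705, -0.054, 0.054, -0.705]
ft_force: [1.4, 0.1, -1.2]
grip_width: 0.0386
```

```bash
python3 -c "
from h import *
np.set_printoptions(precision=4,suppress=True)
st(); d=save('wrist','wrist12.png'); C=cloud(d)
for q in ('knob_spare_mid','cell_mid','case'): print(q,ctrl.place_of(q,'wrist')[:3])
d=save('side','side12.png',(170,120,330,240),5)
K=tocase(C)
# partitions between near places: z~.016
for y0 in(-.035,.035):
    m=(abs(K[...,1]-y0)<.008)&(K[...,0]>-.065)&(K[...,0]<0)&(K[...,2]>.0125)&(K[...,2]<.02); print(y0,m.sum(),np.median(K[m],0))
m=(abs(K[...,1])<.1)&(K[...,0]<-.06)&(K[...,0]>-.085)&(K[...,2]>.017)&(K[...,2]<.024); print(m.sum(),np.median(K[m],0))
"
```

```text
t 29.15 tcp [453.2  64.1 125.7] jaw 81.2 grip 38.6 F [ 1.4  0.1 -1.2] T [ 0.03 -0.02  0.01] j [-0.27  0.4   0.04  2.13 -0.02  0.61  1.2 ]
 toolx [ 0.988 -0.153  0.   ] y [ 0.    -0.001 -1.   ]
knob_spare_mid [{'point': [0.4595, 0.0698, 0.1319], 'score': 0.78}, {'point': [0.3441, 0.0448, 0.0208], 'score': 0.65}, {'point': [0.4474, -0.1555, 0.0222], 'score': 0.42}]
cell_mid [{'point': [0.4477, 0.0644, 0.0012], 'score': 0.95}]
case [{'point': [0.4831, 0.0609, -0.0002], 'score': 0.61}]
-0.035 184 [-0.0358 -0.0348  0.016 ]
0.035 189 [-0.0349  0.0338  0.0161]
1046 [-0.0716 -0.0001  0.0198]
```

View pics/wrist12.png

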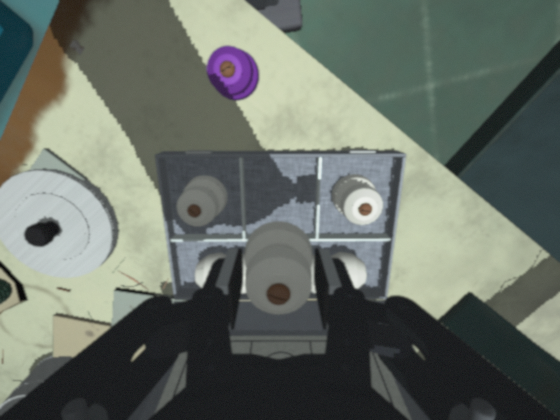

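View pics/side12.png

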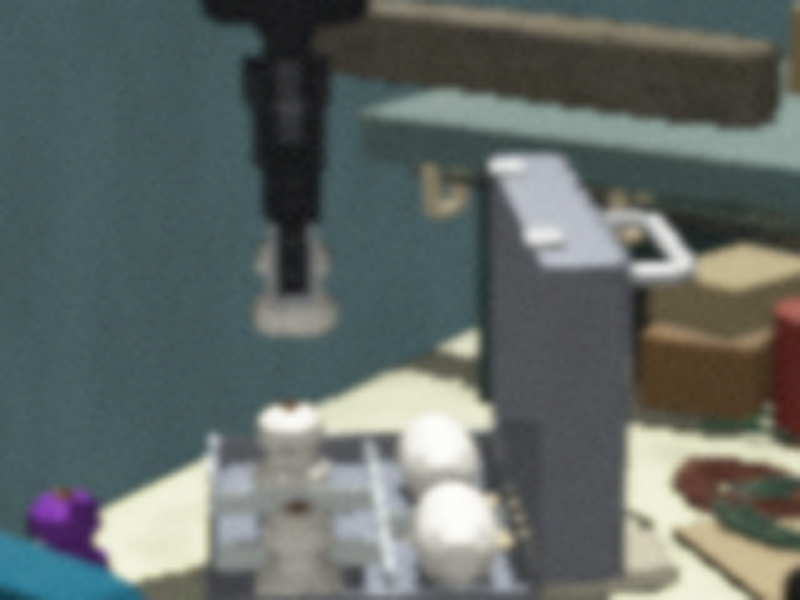

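Request:
step_arm([
  [0, 0.8, -15],
  [0, 0, -25],
  [0, 0, -25],
  [0, 0, -18],
  [0, 0, -12],
  [0, 0, -6],
  [0, 0, -4],
  [0, 0, 0],
  [0, 0, 0],
  [0, 0, 0],
], yaw=[0, 0, 0, 0, 0, 0, 0, 0, 0, 0])

```text
time_s: 30.65
tool_pos: [0.4531, 0.0661, 0.0211]
tool_rot: [-0.705, 0.053, -0.054, 0.705]
ft_force: [-0.5, 0.3, -0.6]
grip_width: 0.0387
```

Request:
step_arm([
  [0, 0, -1],
  [0, 0, -0.6],
  [0, 0, 0],
  [0, 0, 0],
  [0, 0, 0],
  [0, 0, 0],
  [0, 0, 0],
  [0, 0, 0],
  [0, 0, 0],
  [0, 0, 0],
], yaw=[0, 0, 0, 0, 0, 0, 0, 0, 0, 0])

```text
time_s: 31.9
tool_pos: [0.4528, 0.0661, 0.0192]
tool_rot: [-0.705, 0.054, -0.054, 0.705]
ft_force: [-0.5, 0.0, -0.8]
grip_width: 0.039
```

Request:
step_arm([
  [0, 0, -0.8],
  [0, 0, 0],
  [0, 0, 0],
  [0, 0, 0],
  [0, 0, 0],
  [0, 0, 0],
  [0, 0, 0],
  [0, 0, 0],
  [0, 0, 0],
  [0, 0, 0],
], yaw=[0, 0, 0, 0, 0, 0, 0, 0, 0, 0])

```text
time_s: 33.15
tool_pos: [0.453, 0.0661, 0.0189]
tool_rot: [-0.705, 0.054, -0.054, 0.705]
ft_force: [-1.9, 0.0, 9.9]
grip_width: 0.0389
```

```bash
python3 -c "
from h import *
st(); d=save('side','side13.png',(170,150,300,250),6);
"
```

```text
t 33.15 tcp [453.   66.1  18.9] jaw 81.3 grip 38.9 F [-1.9  0.   9.9] T [-0.03  0.36  0.04] j [-0.26  0.6   0.02  2.22 -0.03  0.32  1.2 ]
 toolx [ 0.988 -0.152  0.   ] y [ 0.001  0.    -1.   ]
```

View pics/side13.png

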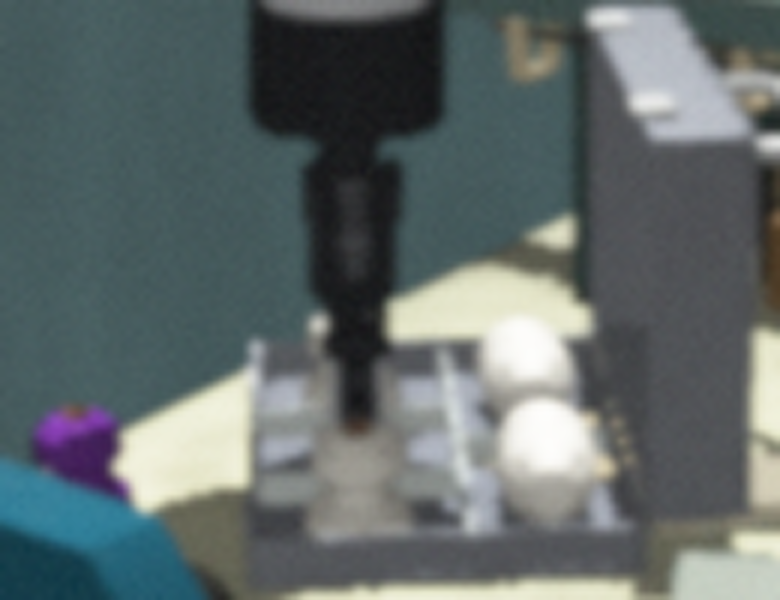

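On the floor (10 N up at the expected height). Release and rise.

Request:
step_arm([
  [0, 0, 0],
  [0, 0, 0],
  [0, 0, 0],
  [0, 0, 0],
  [0, 0, 10],
  [0, 0, 30],
  [0, 0, 40],
  [0, 0, 40],
  [0, 0, 10],
  [0, 0, 0],
], yaw=[0, 0, 0, 0, 0, 0, 0, 0, 0, 0], gripper=52)

```text
time_s: 34.45
tool_pos: [0.4531, 0.0661, 0.149]
tool_rot: [-0.705, 0.053, -0.054, 0.705]
ft_force: [-0.1, 0.1, 0.0]
grip_width: 0.0522
```

```bash
python3 -c "
from h import *
np.set_printoptions(precision=4,suppress=True)
st(); d=save('wrist','wrist14.png',(90,90,470,330),2); K=tocase(cloud(d))
for n,xr,yr in(('M',(-.07,.008),(-.033,.033)),('L',(-.07,.008),(.036,.1)),('R',(-.07,.008),(-.1,-.036)),):
    m=(K[...,0]>xr[0])&(K[...,0]<xr[1])&(K[...,1]>yr[0])&(K[...,1]<yr[1])&(K[...,2]>.03)&(K[...,2]<.06)
    P=K[m]; lo,hi=np.percentile(P,[1,99],0); print(n,len(P),lo,hi,(lo+hi)/2)
print(ctrl.place_of('cover_knob','wrist'))
C=cloud(d)
m=(np.hypot(C[...,0]-.447,C[...,1]+.150)<.02)&(C[...,2]>.028)&(C[...,2]<.05);P=C[m];print(len(P),P.min(0),P.max(0),(P.min(0)+P.max(0))/2)
d=ctrl.get_image('top');C=cloud(d)
m=(np.hypot(C[...,0]-.447,C[...,1]+.150)<.07)&(C[...,2]>.008)&(C[...,2]<.05);P=C[m]
print(len(P),P.min(0),P.max(0),(P.min(0)+P.max(0))/2, cv2.minEnclosingCircle((P[:,:2]*1000).astype(np.float32)))
m&=(C[...,2]>.026);P=C[m];print(len(P),P.min(0),P.max(0),(P.min(0)+P.max(0))/2)
"
```

```text
t 34.45 tcp [453.1  66.1 149. ] jaw 81.3 grip 52.2 F [-0.1  0.1  0. ] T [-0.02  0.    0.07] j [-0.28  0.37  0.04  2.1  -0.02  0.67  1.2 ]
 toolx [ 0.988 -0.151  0.001] y [ 0.001  0.    -1.   ]
M 1068 [-0.0457 -0.0158  0.0325] [-0.015   0.0148  0.0503] [-0.0304 -0.0005  0.0414]
L 1112 [-0.0486  0.0511  0.0325] [-0.0181  0.0816  0.0502] [-0.0334  0.0663  0.0414]
R 1113 [-0.0478 -0.0844  0.0324] [-0.017  -0.0536  0.0501] [-0.0324 -0.069   0.0412]
[{'point': [0.4501, -0.1512, 0.0239], 'score': 0.72}, {'point': [0.5322, 0.1059, 0.0245], 'score': 0.53}, {'point': [0.454, 0.0683, 0.0223], 'score': 0.31}]
449 [ 0.4374 -0.1606  0.028 ] [ 0.4585 -0.14    0.037 ] [ 0.448  -0.1503  0.0325]
2138 [ 0.3858 -0.2053  0.008 ] [ 0.5031 -0.0971  0.0425] [ 0.4445 -0.1512  0.0253] ((443.3983154296875, -149.59796142578125), 59.964012145996094)
88 [ 0.4391 -0.1611  0.0297] [ 0.4577 -0.142   0.0425] [ 0.4484 -0.1515  0.0361]
```

View pics/wrist14.png

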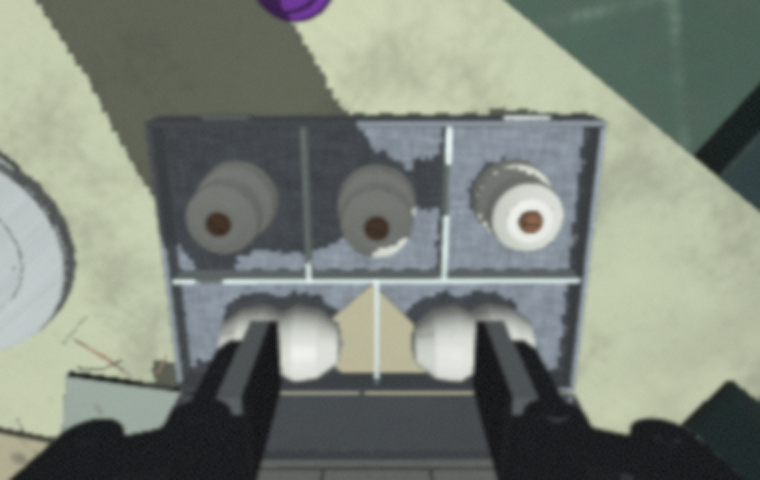

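Request:
step_arm([
  [-1, -30, 0],
  [-1, -42, 0],
  [-1, -46, 0],
  [-1, -46, 0],
  [-1, -34, 0],
  [0, -18.5, -30],
  [0, 0, -35],
  [0, 0, -20],
  [0, 0, 0],
  [0, 0, 0],
], yaw=[0, 0, 0, 0, 0, 0, 0, 0, 0, 0], gripper=48)

```text
time_s: 35.85
tool_pos: [0.4478, -0.1504, 0.0634]
tool_rot: [0.705, -0.054, 0.054, -0.705]
ft_force: [-1.3, -0.5, 0.8]
grip_width: 0.0481
```

```bash
python3 -c "
from h import *
np.set_printoptions(precision=4,suppress=True)
st(); d=save('wrist','wrist15.png');C=cloud(d)
m=(np.hypot(C[...,0]-.448,C[...,1]+.150)<.02)&(C[...,2]>.025)&(C[...,2]<.05);P=C[m];print(len(P),P.min(0),P.max(0),(P.min(0)+P.max(0))/2)
m=(np.hypot(C[...,0]-.448,C[...,1]+.150)<.07)&(C[...,2]>.0085)&(C[...,2]<.02);P=C[m];print(len(P),P.min(0),P.max(0),(P.min(0)+P.max(0))/2,np.median(P,0), cv2.minEnclosingCircle((P[:,:2]*1000).astype(np.float32)))
"
```

```text
t 35.85 tcp [ 447.8 -150.4   63.4] jaw 81.3 grip 48.1 F [-1.3 -0.5  0.8] T [ 0.01 -0.03 -0.01] j [ 0.2   0.53  0.04  2.15 -0.05  0.46  1.69]
 toolx [ 0.988 -0.151 -0.001] y [-0.001  0.    -1.   ]
868 [ 0.4372 -0.1626  0.0252] [ 0.4589 -0.1412  0.0371] [ 0.4481 -0.1519  0.0311]
15645 [ 0.3935 -0.2067  0.0085] [ 0.5029 -0.0974  0.0169] [ 0.4482 -0.152   0.0127] [ 0.4392 -0.1505  0.0136] ((448.208251953125, -151.77694702148438), 54.99860382080078)
```

View pics/wrist15.png

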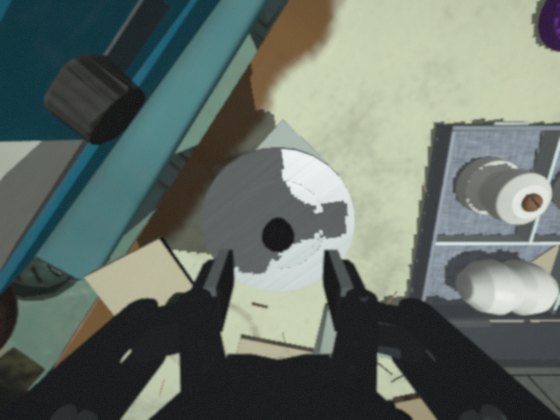

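Request:
step_arm([
  [0.3, -1.3, -15],
  [0, 0, -18],
  [0, 0, -9],
  [0, 0, -4],
  [0, 0, 0],
  [0, 0, 0],
  [0, 0, 0],
  [0, 0, 0],
  [0, 0, 0],
  [0, 0, 0],
], yaw=[0, 0, 0, 0, 0, 0, 0, 0, 0, 0])

```text
time_s: 37.15
tool_pos: [0.4482, -0.1517, 0.0174]
tool_rot: [-0.705, 0.054, -0.054, 0.705]
ft_force: [0.3, -0.1, 0.6]
grip_width: 0.0481
```

Request:
step_arm([
  [0, 0, 0],
  [0, 0, 0],
  [0, 0, 0],
  [0, 0, 0],
  [0, 0, 0],
  [0, 0, 0],
  [0, 0, 15],
  [0, 0, 30],
  [0, 0, 30],
  [0, 0, 15],
], yaw=[0, 0, 0, 0, 0, 0, 0, 0, 0, 0], gripper=8, newtons=50)

```text
time_s: 38.4
tool_pos: [0.4485, -0.1519, 0.1087]
tool_rot: [0.705, -0.053, 0.054, -0.705]
ft_force: [0.7, 0.9, -1.4]
grip_width: 0.0199
```

```bash
python3 -c "
from h import *
st(); save('side','side16.png',(180,150,420,310),3)
"
```

```text
t 38.40 tcp [ 448.5 -151.9  108.7] jaw 81.3 grip 19.9 F [ 0.7  0.9 -1.4] T [ 0.01 -0.03 -0.04] j [ 0.19  0.45  0.05  2.11 -0.04  0.58  1.69]
 toolx [ 0.988 -0.152  0.001] y [ 0.001 -0.    -1.   ]
```

View pics/side16.png

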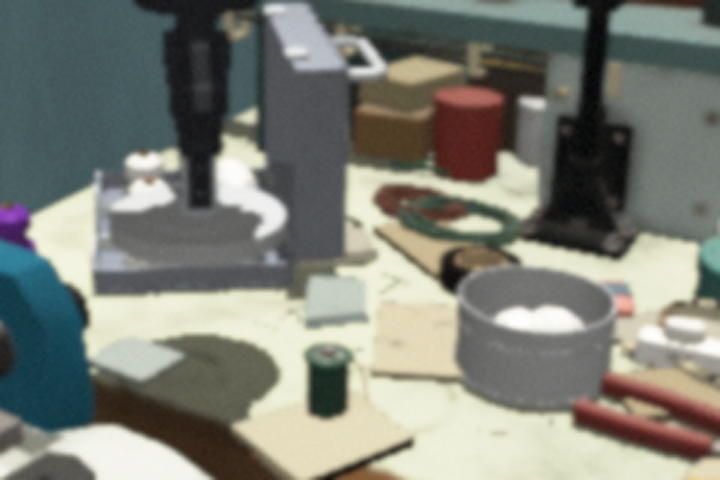

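```bash
python3 - <<'E'
from h import *
from scipy.optimize import least_squares
np.set_printoptions(precision=4,suppress=True)
for c in('top','side'):
    d=save(c,c+'17.png'); C=cloud(d)
    m=(np.hypot(C[...,0]-.653,C[...,1]+.215)<.06)&(C[...,2]>.0485)&(C[...,2]<.056); P=C[m]
    f=lambda p:np.hypot(P[:,0]-p[0],P[:,1]-p[1])-.049
    r=least_squares(f,[.653,-.215],loss='soft_l1',f_scale=.001); print(c,len(P),r.x,np.abs(r.fun).mean(),cv2.minEnclosingCircle((P[:,:2]*1000).astype(np.float32)),np.median(P,0))
    print(ctrl.place_of('tin_rim',c)[:1])
    # silhouette based: project model rim circles (outer r=.05 at z=.052) compare to mask
    s=ctrl.silhouettes('tin',c)
    if s:
        M=s[0]['mask']
        t=np.linspace(0,2*np.pi,120)
        def model(p):
            img=np.zeros((420,560),np.uint8)
            pts=np.array([w2p(d,(p[0]+.05*np.cos(a),p[1]+.05*np.sin(a),z)) for a in t for z in(0,.052)]).astype(np.float32)
            cv2.fillConvexPoly(img,cv2.convexHull((pts*16).astype(np.int32)),1,shift=4); return img>0
        best=max(((model((x,y))&M).sum()/(model((x,y))|M).sum(),x,y) for x in np.arange(.646,.661,.001) for y in np.arange(-.222,-.207,.001))
        print('sil',s[0]['score'],best)
E
```

```text
top 181 [ 0.6535 -0.2158] 0.0006832957693472487 ((653.840087890625, -215.90789794921875), 50.228389739990234) [ 0.6528 -0.2165  0.052 ]
[{'point': [0.6524, -0.2107, 0.0528], 'score': 0.98}]
sil 0.96 (np.float64(0.7418092909535452), np.float64(0.654), np.float64(-0.217))
side 235 [ 0.6519 -0.2155] 0.0009920156959962723 ((652.9301147460938, -215.62057495117188), 52.035335540771484) [ 0.652  -0.2231  0.0508]
[{'point': [0.6509, -0.2162, 0.0493], 'score': 0.98}]
sil 0.69 (np.float64(0.9084327086882453), np.float64(0.653), np.float64(-0.214))
```

Request:
step_arm([
  [20, -6, 0],
  [32, -10, 0],
  [38, -12, 0],
  [38, -12, 0],
  [36, -11, 0],
  [26, -8, 0],
  [15, -5, -10],
  [0, 0, -15],
  [0, 0, -6],
  [0, 0, 0],
], yaw=[0, 0, 0, 0, 0, 0, 0, 0, 0, 0])

```text
time_s: 40.0
tool_pos: [0.652, -0.2154, 0.0755]
tool_rot: [-0.705, 0.054, -0.053, 0.705]
ft_force: [-0.3, -0.1, -0.9]
grip_width: 0.0199
```

```bash
python3 - <<'E'
from h import *
np.set_printoptions(precision=4,suppress=True)
st(); d=save('wrist','wrist18.png',(150,100,420,330),2.5); save('side','side18.png',(310,190,430,300),6)
C=cloud(d); m=(np.hypot(C[...,0]-.653,C[...,1]+.215)<.065)&(C[...,2]>.064)&(C[...,2]<.078);P=C[m]
print(len(P),P.min(0),P.max(0),cv2.minEnclosingCircle((P[:,:2]*1000).astype(np.float32)))
E
```

```text
t 40.00 tcp [ 652.  -215.4   75.5] jaw 81.3 grip 19.9 F [-0.3 -0.1 -0.9] T [ 0.02 -0.03 -0.01] j [ 0.22  0.74  0.06  1.57 -0.05  0.83  1.71]
 toolx [ 0.988 -0.152 -0.002] y [-0.002  0.001 -1.   ]
19983 [ 0.5971 -0.2713  0.064 ] [ 0.7071 -0.1619  0.0779] ((652.227783203125, -216.503173828125), 55.360782623291016)
```

View pics/wrist18.png

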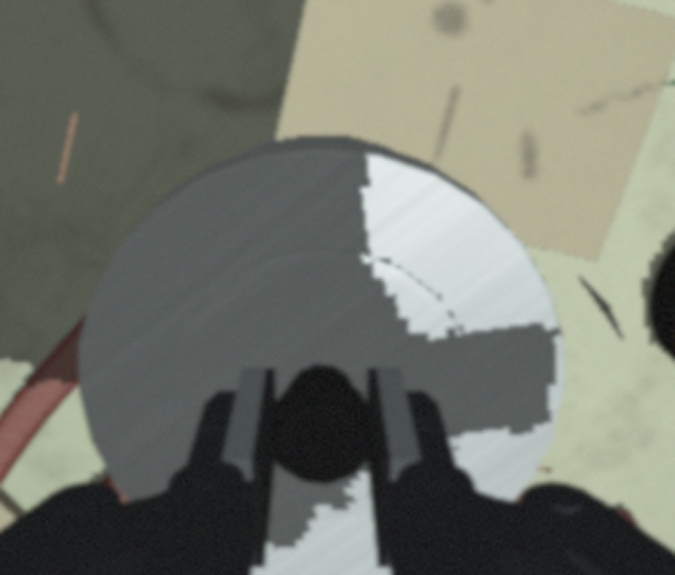

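View pics/side18.png

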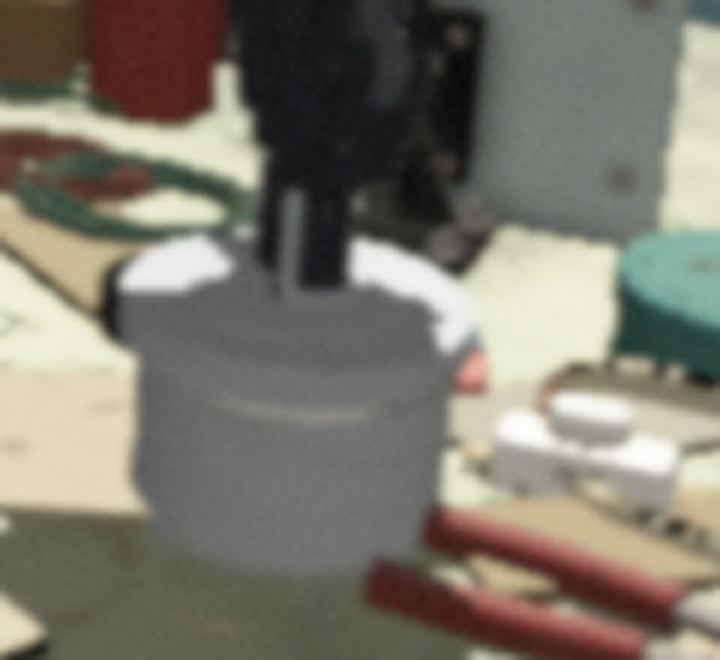

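Request:
step_arm([
  [0.9, 0, -2],
  [0, 0, -2],
  [0, 0, -2],
  [0, 0, -2],
  [0, 0, -2],
  [0, 0, -2],
  [0, 0, -1],
  [0, 0, 0],
  [0, 0, 0],
  [0, 0, 0],
], yaw=[0, 0, 0, 0, 0, 0, 0, 0, 0, 0])

```text
time_s: 41.35
tool_pos: [0.6541, -0.2158, 0.0635]
tool_rot: [0.705, -0.054, 0.054, -0.705]
ft_force: [0.6, 0.1, -2.2]
grip_width: 0.0198
```

```bash
python3 - <<'E'
from h import *
st(); save('side','side19.png',(310,190,430,300),6)
E
```

```text
t 41.35 tcp [ 654.1 -215.8   63.5] jaw 81.3 grip 19.8 F [ 0.6  0.1 -2.2] T [-0.03 -0.    0.03] j [ 0.22  0.76  0.05  1.57 -0.05  0.81  1.71]
 toolx [ 0.988 -0.152  0.   ] y [ 0. -0. -1.]
```

View pics/side19.png

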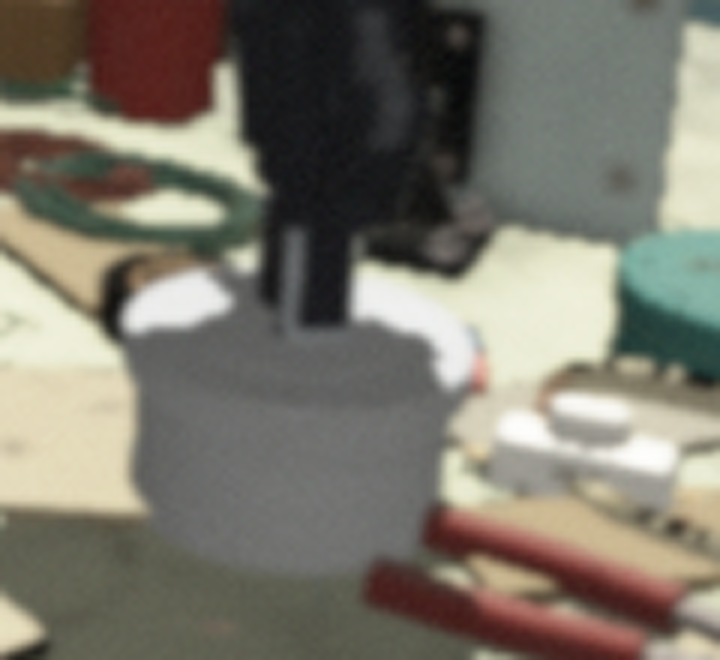

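Request:
step_arm([
  [0, 0, -1.5],
  [0, 0, -1.5],
  [0, 0, -1],
  [0, 0, -0.5],
  [0, 0, 0],
  [0, 0, 0],
  [0, 0, 0],
  [0, 0, 0],
  [0, 0, 0],
  [0, 0, 0],
], yaw=[0, 0, 0, 0, 0, 0, 0, 0, 0, 0])

```text
time_s: 42.65
tool_pos: [0.654, -0.2157, 0.0597]
tool_rot: [-0.705, 0.054, -0.054, 0.705]
ft_force: [-2.8, 1.6, 6.9]
grip_width: 0.0201
```

Request:
step_arm([
  [0, 0, 0],
  [0, 0, 0],
  [0, 0, 0],
  [0, 0, 0],
  [0, 0, 15],
  [0, 0, 35],
  [0, 0, 40],
  [0, 0, 40],
  [0, 0, 10],
  [0, 0, 0],
], yaw=[0, 0, 0, 0, 0, 0, 0, 0, 0, 0], gripper=45)

```text
time_s: 43.9
tool_pos: [0.6543, -0.2158, 0.2]
tool_rot: [0.705, -0.053, 0.054, -0.705]
ft_force: [-0.1, -0.1, 0.4]
grip_width: 0.0453
```

```bash
python3 - <<'E'
from h import *
np.set_printoptions(precision=4,suppress=True)
st(); save('side','side20.png',(310,190,430,300),6)
d=save('wrist','wrist20.png'); C=cloud(d); m=(np.hypot(C[...,0]-.653,C[...,1]+.215)<.053)&(C[...,2]>.045)&(C[...,2]<.066)&(np.hypot(C[...,0]-.653,C[...,1]+.215)>.015);P=C[m]
A=np.c_[P[:,:2]-[.653,-.216],np.ones(len(P))]; w=np.linalg.lstsq(A,P[:,2],rcond=None)[0]; print('cover plane tilt',w,cv2.minEnclosingCircle((P[:,:2]*1000).astype(np.float32)))
m=(np.hypot(C[...,0]-.653,C[...,1]+.215)<.07)&(C[...,2]>.05)&(C[...,2]<.066);P=C[m];print(cv2.minEnclosingCircle((P[:,:2]*1000).astype(np.float32)))
for c in('wrist','side'):
  for q in('cover','tin'): print(c,q,ctrl.place_of(q,c)[:1])
E
```

```text
t 43.90 tcp [ 654.3 -215.8  200. ] jaw 81.3 grip 45.3 F [-0.1 -0.1  0.4] T [ 0.02  0.02 -0.01] j [ 0.21  0.62  0.07  1.44 -0.05  1.08  1.71]
 toolx [ 0.988 -0.151  0.002] y [ 0.002 -0.    -1.   ]
cover plane tilt [ 0.0014 -0.0016  0.0556] ((652.9944458007812, -214.99884033203125), 52.99436569213867)
((653.8696899414062, -216.62388610839844), 54.899192810058594)
wrist cover [{'point': [0.6539, -0.2155, 0.0439], 'score': 0.6}]
wrist tin []
side cover [{'point': [0.6542, -0.2149, 0.0441], 'score': 0.9}]
side tin [{'point': [0.6537, -0.2149, 0.0021], 'score': 0.74}]
```

View pics/side20.png

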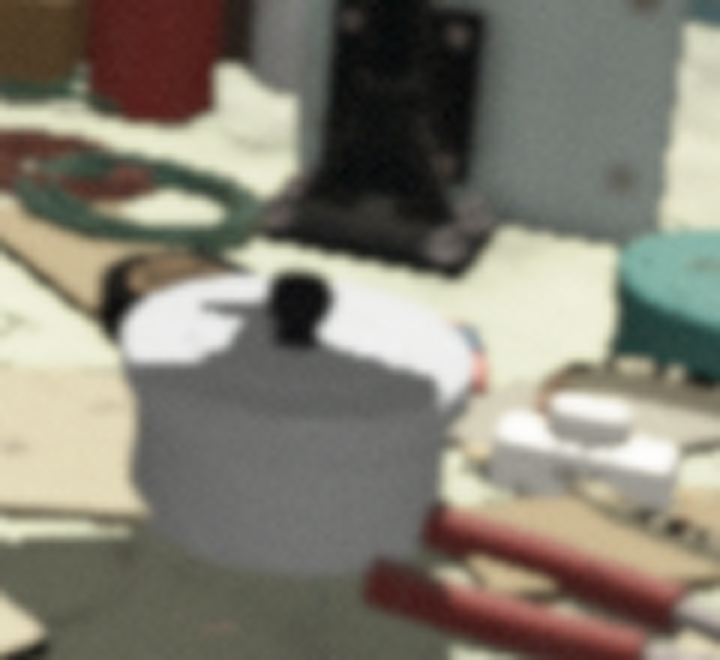

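Request:
step_arm([
  [-2.8, 25.5, 0],
  [-2.8, 25.5, 0],
  [-2.8, 25.5, 0],
  [-2.8, 25.5, 0],
  [-2.8, 25.5, 0],
  [-2.8, 25.5, 0],
  [-2.8, 25.5, 0],
  [-2.8, 25.5, 0],
  [-2.8, 25.5, 0],
  [-2.6, 25.9, 0],
], yaw=[-9, -9, -9, -9, -9, -9, -9, -9, -9, -9], gripper=26)

```text
time_s: 45.45
tool_pos: [0.6259, 0.0405, 0.1984]
tool_rot: [-0.459, 0.538, -0.538, 0.459]
ft_force: [-0.1, -0.1, 0.0]
grip_width: 0.0264
```

```bash
python3 - <<'E'
from h import *
np.set_printoptions(precision=4,suppress=True)
st(); d=save('wrist','wrist21.png'); C=cloud(d); m=(C[...,2]>.135)&(C[...,2]<.155)&(abs(C[...,0]-.625)<.03)&(abs(C[...,1]-.04)<.07);P=C[m]
if len(P): print(len(P),P.min(0),P.max(0),np.median(P,0), cv2.fitLine((P[:,:2]*1000).astype(np.float32),cv2.DIST_HUBER,0,.01,.01).ravel())
print(ctrl.place_of('lid_bar','wrist')[:1])
E
```

```text
t 45.45 tcp [625.9  40.5 198.4] jaw -9.0 grip 26.4 F [-0.1 -0.1  0. ] T [ 0.02 -0.01  0.03] j [-0.45  0.58  0.51  1.63 -0.32  1.02  0.01]
 toolx [-0.157 -0.988  0.   ] y [-0.001 -0.    -1.   ]
3249 [ 0.595  -0.0136  0.135 ] [0.6398 0.11   0.155 ] [0.6241 0.0644 0.149 ] [  0.0126  -0.9999 623.8893  44.2783]
[{'point': [0.6266, 0.0405, 0.1459], 'score': 0.92}]
```

View pics/wrist21.png

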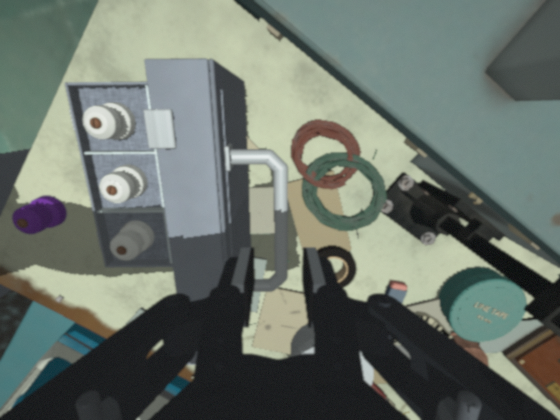

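Request:
step_arm([
  [0.7, -0.3, -15],
  [0, 0, -25],
  [0, 0, -20],
  [0, 0, -8],
  [0, 0, 0],
  [0, 0, 0],
  [0, 0, 0],
  [0, 0, 0],
  [0, 0, 0],
  [0, 0, 0],
], yaw=[0, 0, 0, 0, 0, 0, 0, 0, 0, 0])

```text
time_s: 46.8
tool_pos: [0.627, 0.0394, 0.131]
tool_rot: [0.461, -0.536, 0.537, -0.461]
ft_force: [-0.1, 0.4, 1.1]
grip_width: 0.0258
```

Request:
step_arm([
  [0, 0, 0],
  [0, 0, 0],
  [0, 0, 0],
  [0, 0, 0],
  [0, 0, 0],
  [0, 0, 0],
  [-5, 0.8, 2.5],
  [-9.3, 1.4, 4.8],
  [-9.6, 1.5, 4.1],
  [-9.9, 1.5, 3.4],
], yaw=[0, 0, 0, 0, 0, 0, 0, 0, 0, 0], gripper=0, newtons=25)

```text
time_s: 48.05
tool_pos: [0.593, 0.0445, 0.1464]
tool_rot: [0.46, -0.536, 0.537, -0.461]
ft_force: [4.1, -0.9, 2.9]
grip_width: 0.0091
```

```bash
python3 - <<'E'
from h import *
s,a=st()
# remaining path on the bar circle from measured tcp; bar z = tcp z + 15.2 at first grasp (89.2 -> 104.4)
h=np.array([.5557,.0497,.020])*1000; c,sn=np.cos(TH),np.sin(TH)
t=s["tool_pos"]*1000; q=t-h; x=q[0]*c+q[1]*sn; z=q[2]
for off in (14,15.2,16): print(off,np.hypot(x,z+off),np.degrees(np.arctan2(z+off,-x)))
al=np.arctan2(z+15.2,-x); end=np.arctan2(74,124)-.01
A=np.linspace(al,end,21); r=144.4
P=np.array([[-r*np.cos(k)*c,-r*np.cos(k)*sn,r*np.sin(k)] for k in A]); print(np.round(np.diff(P,axis=0),1).tolist()); print('end tcp',P[-1]+h-[0,0,15.2], 'angle',al-np.arctan2(74,124))
E
```

```text
t 48.05 tcp [593.   44.5 146.4] jaw -8.7 grip 9.1 F [ 4.1 -0.9  2.9] T [-0.14 -1.    0.05] j [-0.46  0.59  0.49  1.78 -0.35  0.86  0.04]
 toolx [-0.152 -0.988 -0.   ] y [ 0.001  0.    -1.   ]
14 145.4077103340239 105.01236747483975
15.2 146.56708385919535 104.89085700691756
16 147.3403609626084 104.81091262374318
[[-9.1, 1.4, 2.1], [-9.2, 1.4, 1.5], [-9.3, 1.4, 0.9], [-9.3, 1.4, 0.3], [-9.3, 1.4, -0.3], [-9.3, 1.4, -0.9], [-9.2, 1.4, -1.5], [-9.1, 1.4, -2.1], [-8.9, 1.4, -2.7], [-8.7, 1.3, -3.3], [-8.5, 1.3, -3.9], [-8.2, 1.2, -4.4], [-7.9, 1.2, -4.9], [-7.6, 1.2, -5.5], [-7.2, 1.1, -5.9], [-6.8, 1.0, -6.4], [-6.4, 1.0, -6.8], [-5.9, 0.9, -7.2], [-5.4, 0.8, -7.6], [-4.9, 0.8, -8.0]]
end tcp [432.38743234  68.46302017  77.55520415] angle 1.2926466021836513
```

Request:
step_arm([
  [-9.1, 1.4, 2.1],
  [-9.2, 1.4, 1.5],
  [-9.3, 1.4, 0.9],
  [-9.3, 1.4, 0.3],
  [-9.3, 1.4, -0.3],
  [-9.3, 1.4, -0.9],
  [-9.2, 1.4, -1.5],
  [-9.1, 1.4, -2.1],
  [-8.9, 1.4, -2.7],
  [-8.7, 1.3, -3.3],
], yaw=[0, 0, 0, 0, 0, 0, 0, 0, 0, 0])

```text
time_s: 49.3
tool_pos: [0.501, 0.0585, 0.1394]
tool_rot: [-0.461, 0.537, -0.536, 0.46]
ft_force: [2.9, -1.1, 2.2]
grip_width: 0.0087
```

Request:
step_arm([
  [-8.5, 1.3, -3.9],
  [-8.2, 1.2, -4.4],
  [-7.9, 1.2, -4.9],
  [-7.6, 1.2, -5.5],
  [-7.2, 1.1, -5.9],
  [-6.8, 1.0, -6.4],
  [-6.4, 1.0, -6.8],
  [-5.9, 0.9, -7.2],
  [-5.4, 0.8, -7.6],
  [0, 0, 0],
], yaw=[0, 0, 0, 0, 0, 0, 0, 0, 0, 0])

```text
time_s: 50.55
tool_pos: [0.4373, 0.0683, 0.0864]
tool_rot: [-0.461, 0.537, -0.536, 0.46]
ft_force: [1.4, -0.2, -5.1]
grip_width: 0.0086
```

```bash
python3 - <<'E'
from h import *
st(); save('side','side22.png',(160,150,310,260),5)
E
```

```text
t 50.55 tcp [437.3  68.3  86.4] jaw -8.7 grip 8.6 F [ 1.4 -0.2 -5.1] T [-0.04 -0.55  0.06] j [-0.56  0.5   0.43  2.21 -0.42  0.51  0.04]
 toolx [-0.151 -0.988  0.   ] y [-0.001 -0.    -1.   ]
```

View pics/side22.png

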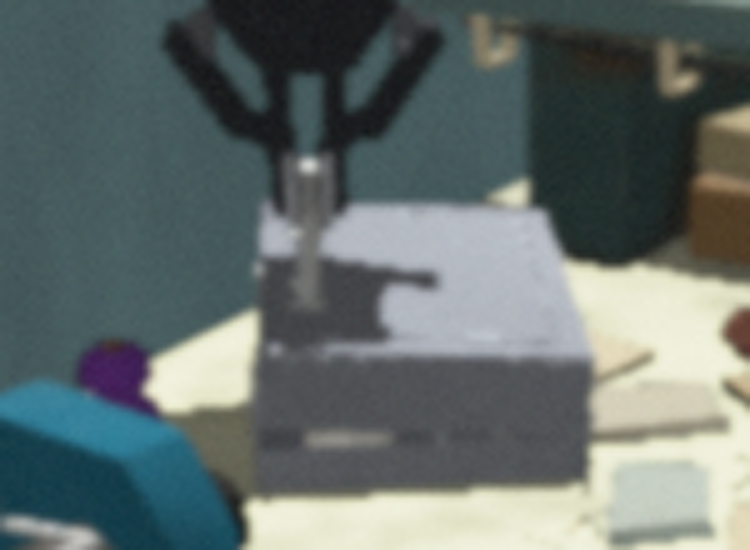

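Request:
step_arm([
  [-2, 0.3, -3],
  [-1.5, 0.2, -2.5],
  [-1, 0.1, -2],
  [0, 0, -1],
  [0, 0, -1],
  [0, 0, -0.5],
  [0, 0, 0],
  [0, 0, 0],
  [0, 0, 0],
  [0, 0, 0],
], yaw=[0, 0, 0, 0, 0, 0, 0, 0, 0, 0])

```text
time_s: 51.85
tool_pos: [0.4327, 0.069, 0.0781]
tool_rot: [-0.46, 0.537, -0.536, 0.461]
ft_force: [-6.7, 1.0, 28.5]
grip_width: 0.0088
```

```bash
cat > lid.py <<'E'
from h import *
st(); d=save('side','s%d.png'%np.random.randint(1e6),(160,150,310,260),5)
for c in('top','wrist'):
    C=cloud(ctrl.get_image(c)); K=tocase(C)
    m=(abs(K[...,0])<.06)&(abs(K[...,1])<.1)&(K[...,2]>.05)&(K[...,2]<.075); P=K[m]
    A=np.c_[P[:,:2],np.ones(len(P))]
    for _ in range(6):
        w=np.linalg.lstsq(A,P[:,2],rcond=None)[0]; k=abs(A@w-P[:,2])<.0025; A=A[k];P=P[k]
    print(c,len(P),'slope',w, 'z front/rear',w[2]-.06*w[0],w[2]+.06*w[0])
E
python3 lid.py; ls -t pics|head -1
```

```text
t 51.85 tcp [432.7  69.   78.1] jaw -8.7 grip 8.8 F [-6.7  1.  28.5] T [0.2  1.41 0.01] j [-0.55  0.51  0.41  2.23 -0.43  0.48  0.05]
 toolx [-0.152 -0.988 -0.001] y [-0.001  0.002 -1.   ]
top 3025 slope [ 0.00065692 -0.00084965  0.05902649] z front/rear 0.05898707904891607 0.05906590908833805
wrist 45930 slope [ 0.00027009 -0.00238868  0.05910371] z front/rear 0.05908750642005021 0.05911991704108183
s603669.png
```

Lid shut (slope about 0.000 rad, 28 N against the stop). Ease off, open, retreat.

Request:
step_arm([
  [0, 0, 0.8],
  [0, 0, 0],
  [0, 0, 0],
  [0, 0, 0],
  [0, 0, 0],
  [0, 0, 10],
  [0, 0, 20],
  [0, 0, 30],
  [0, 0, 40],
  [0, 0, 20],
], yaw=[0, 0, 0, 0, 0, 0, 0, 0, 0, 0], gripper=30)

```text
time_s: 53.25
tool_pos: [0.4338, 0.0686, 0.2002]
tool_rot: [0.46, -0.536, 0.537, -0.461]
ft_force: [-0.7, 0.6, -0.1]
grip_width: 0.0301
```

Request:
step_arm([
  [0, 0, 30],
  [-2, 30, 10],
  [-2, 35, 0],
  [-2, 40, 0],
  [-2, 40, 0],
  [-2, 35, 0],
  [0, 20, 0],
  [0, 0, 0],
  [0, 0, 0],
  [0, 0, 0],
], yaw=[0, 0, 0, 0, 0, 0, 0, 0, 0, 0])

```text
time_s: 54.5
tool_pos: [0.4236, 0.2673, 0.2381]
tool_rot: [0.46, -0.537, 0.537, -0.46]
ft_force: [-0.5, 0.5, -0.4]
grip_width: 0.0299
```

```bash
python3 lid.py; python3 - <<'E'
from h import *
np.set_printoptions(precision=4,suppress=True)
d=save('top','top_end.png'); C=cloud(d)
m=(np.hypot(C[...,0]-.653,C[...,1]+.215)<.07)&(C[...,2]>.045)&(C[...,2]<.066);P=C[m];print('cover',cv2.minEnclosingCircle((P[:,:2]*1000).astype(np.float32)),np.median(P,0))
for q in('bobbin','fuse','plier','rubber_eraser','tape_roll','cover'): print(q,ctrl.place_of(q,'top')[:1])
save('side','side_end.png')
E
```

```text
t 54.50 tcp [423.6 267.3 238.1] jaw -8.8 grip 29.9 F [-0.5  0.5 -0.4] T [-0.03 -0.01 -0.01] j [-1.06  0.35  0.56  1.89 -0.23  0.96 -0.55]
 toolx [-0.154 -0.988  0.   ] y [-0. -0. -1.]
top 4744 slope [-6.37941944e-05 -1.36304715e-03  5.91108236e-02] z front/rear 0.059114651293711934 0.059106995990379815
wrist 3139 slope [ 0.00067619 -0.00141624  0.05896363] z front/rear 0.05892305766303544 0.059004200418777956
cover ((653.9757080078125, -216.27981567382812), 55.28622817993164) [ 0.6515 -0.2145  0.0557]
bobbin [{'point': [0.5084, -0.2412, 0.0019], 'score': 0.55}]
fuse [{'point': [0.7517, -0.2365, 0.0021], 'score': 0.61}]
plier [{'point': [0.7201, -0.3356, 0.0024], 'score': 0.92}]
rubber_eraser [{'point': [0.7544, -0.1451, 0.0003], 'score': 0.67}]
tape_roll [{'point': [0.6737, -0.0811, -0.001], 'score': 0.94}]
cover [{'point': [0.6544, -0.2145, 0.0424], 'score': 0.71}]
```

View pics/top_end.png

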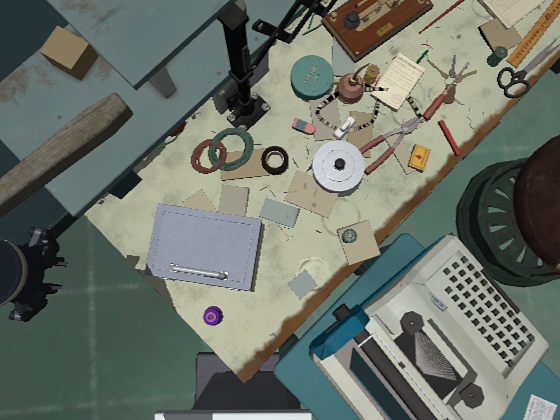

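View pics/side_end.png

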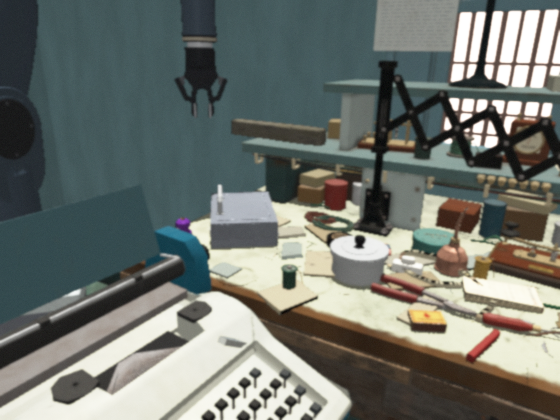

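The top view shows the case shut (205,250) and the cover on the tin (338,164). The bystanders are where they began, and the arm is clear at the left. I am handing in.

```bash
python3 -c "
from rig import ctrl
print(ctrl.job_done())"
```

```text
the job is handed in; nothing more can be done
None
```

The job is done and handed in at about 55 s of the 72 s allowed; the rig gave no verdict.

**What I did:** I swung the lid up to about 1.5 rad by its bar and laid the stray egg insulator from the middle near place in the tin. The loose white knob insulator then went upright into that place. I put the cover on the tin and shut the case, and did not touch the purple look-alike.

**Last checks:**
- **Knob insulator:** it stood within 1 mm of the middle place's centre and level with its neighbours. I measured this before shutting the lid.
- **Packed parts:** the two knob insulators had moved less than 1 mm. I only looked at the two far eggs and did not re-measure them; they appeared undisturbed.
- **Egg:** it lay about centred in the tin, 25 mm up by the network (22.5 mm expected) before the cover went on.
- **Cover:** its top was 55–56 mm above the bench (55 mm expected) with a tilt of about 0.002 rad. It was centred to about 1 mm against where the tin was measured before covering.
- **Lid:** its slope was below 0.001 rad.
- **Bystanders:** all were within about 8 mm of their start, which is roughly the networks' noise.

**Disagreements:**
- The networks put the tin's rim up to 5 mm from my circle fit to the range data; I used the fit, and the cover went down without resistance.
- The networks gave the seated cover's origin as 42 to 44 mm, where 42 mm is expected; the range data agree with fully seated.

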